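# Unload and reload a loudspeaker gluing jig

### The job

The speaker in the gluing jig has cured: take off the brass ring weight and then the red pressure plate, park both flat on the dark mat, and put the cured speaker in the empty cup of the white tray without disturbing the finished one there. Then seat the fresh speaker from the blue tray in the jig, fit the pressure plate back over the two guide pins so that it lies on the speaker, and set the weight back on it around the collar.

Things in the scene. Friction and masses are not known exactly. Their poses are not given: they have to be found in the camera images.
- jig: gluing jig, fixed: aluminium base 100 x 132 mm, top 18 mm above the bench; white nest ring on it, 48 mm outside, 39 mm bore, upper edge 40 mm above the bench, on which a speaker's rim lies (speaker origin at z 32 mm). Two pins, 9 mm, conical tips at z 79 mm, at y +46 and -46 mm of the jig. Origin on the bench under the nest's axis; x, y, z as the world's, yaw within 0.12 rad.
- weight: brass ring weight, 60 mm outside, 47 mm bore, 30 mm high, about 280 g; at the start it lies on the pressure plate round its collar (origin at z 60 mm). In the jig grip it across x of the jig: the pins stand beside it along y. Origin on its axis at its underside, z up.
- pressure_plate: red pressure plate, 100 g: ring 58 mm outside, 34 mm hole, 12 mm thick, two ears along its y (116 mm over all), in each a 14.5 mm hole 46 mm from the centre that slips over a guide pin; raised collar, 40 mm outside, 6 mm higher than the plate, for the weight. Grip the round part across its x. In the jig its origin is at z 48 mm. Origin at the centre of its underside, z up; fits either way round.
- cured_speaker: grey loudspeaker, 55 mm round rim (upper 8 mm of its 16 mm height) over a 30 mm magnet can (lower 8 mm), magnet down, 35 g; grip the rim from outside. Origin at the centre of its underside, z up. This one is in the jig at the start, seen through the plate's hole; its origin 32 mm above the bench.
- fresh_speaker: grey loudspeaker, 55 mm round rim (upper 8 mm of its 16 mm height) over a 30 mm magnet can (lower 8 mm), magnet down, 35 g; grip the rim from outside. Origin at the centre of its underside, z up. This one is the only one in the blue tray at the start; its origin 15 mm above the bench.
- finished_speaker: grey loudspeaker, 55 mm round rim (upper 8 mm of its 16 mm height) over a 30 mm magnet can (lower 8 mm), magnet down, 35 g; grip the rim from outside. Origin at the centre of its underside, z up. This one already lies in the far cup of the white tray and stays there.
- mat: dark rubber mat, fixed: 200 mm along its x, 130 mm along its y, 3 mm thick, empty at the start; weight and plate fit on it 55 mm either side of its centre along x (plate's y along the mat's y). Origin at the centre of its underside, on the bench; x, y, z as the world's, yaw within 0.12 rad.
- done_tray: white tray, fixed: 190 mm along its x, 90 mm along its y, rim 10 mm high, two raised cups (48 mm outside, 39 mm bore, upper edge at z 23 mm) 45 mm either side of the centre along x; the one at -x, nearer the robot, is empty. A seated speaker's origin is at z 15 mm. Origin at the centre of its underside, on the bench; x, y, z as the world's, yaw within 0.12 rad.
- free_cup (a point): centre of the upper edge of the empty cup of the white tray, 23 mm above the bench; axes as the tray's. A seated speaker's origin lies 8 mm below it.
- new_tray: blue tray for speakers to be glued, fixed, same shape as the white one; the fresh speaker is in its cup at -x, nearer the robot, the other cup is empty. Origin at the centre of its underside.
Not all that is in view belongs to the job. What is shaped like the fresh_speaker but purple is not meant.

How it is judged (in metres and radians):
On the way, in this order (a step that is already met when the one before it is completed fails the run):
1. the weight lies flat on the mat, released (x of weight in the frame of mat between -0.1 and 0.1 m and y of weight in the frame of mat between -0.065 and 0.065 m and z of weight in the frame of mat between 0 and 0.007 m and angle between weight's own z axis and vertical below 0.1 rad and contact force between the fingers and weight below 0.05 N), for 0.2 s.
2. the pressure plate too lies flat on the mat, released (x of pressure_plate in the frame of mat between -0.1 and 0.1 m and y of pressure_plate in the frame of mat between -0.065 and 0.065 m and z of pressure_plate in the frame of mat between 0 and 0.007 m and angle between each of pressure_plate, weight's own z axis and vertical below 0.1 rad and x of weight in the frame of mat between -0.1 and 0.1 m and y of weight in the frame of mat between -0.065 and 0.065 m and z of weight in the frame of mat between 0 and 0.007 m and contact force between the fingers and pressure_plate below 0.05 N), for 0.2 s.
3. the cured speaker sits in the free cup of the white tray, released, weight and plate still on the mat (horizontal distance between cured_speaker and free_cup below 0.007 m and z of cured_speaker in the frame of free_cup between -0.011 and -0.005 m and angle between each of cured_speaker, pressure_plate, weight's own z axis and vertical below 0.1 rad and contact force between the fingers and cured_speaker below 0.05 N and x of pressure_plate in the frame of mat between -0.1 and 0.1 m and y of pressure_plate in the frame of mat between -0.065 and 0.065 m and z of pressure_plate in the frame of mat between 0 and 0.007 m and x of weight in the frame of mat between -0.1 and 0.1 m and y of weight in the frame of mat between -0.065 and 0.065 m and z of weight in the frame of mat between 0 and 0.007 m), for 0.2 s.
4. the fresh speaker sits in the jig's nest, released (horizontal distance between fresh_speaker and jig below 0.007 m and z of fresh_speaker in the frame of jig between 0.029 and 0.035 m and angle between fresh_speaker's own z axis and vertical below 0.1 rad and contact force between the fingers and fresh_speaker below 0.05 N), for 0.2 s.
5. the pressure plate is down on its pins on the fresh speaker, released (horizontal distance between each of pressure_plate, fresh_speaker and jig below 0.007 m and z of pressure_plate in the frame of jig between 0.045 and 0.051 m and angle between pressure_plate's own z axis and vertical below 0.08 rad and angle between the y axis of pressure_plate and the y axis of jig, either way round below 0.15 rad and z of fresh_speaker in the frame of jig between 0.029 and 0.035 m and angle between fresh_speaker's own z axis and vertical below 0.1 rad and contact force between the fingers and pressure_plate below 0.05 N), for 0.2 s.
At the end, for the whole second after the job is handed in: Cured speaker seated in the white tray's free cup, fresh one in the nest, plate on both pins on it, weight on the plate: each within 7 mm of its axis, 3 mm in height (weight 2.5), level within 0.1 rad (plate 0.08); all released, at rest; the finished speaker within 10 mm of where it was (horizontal distance between cured_speaker and free_cup below 0.007 m and z of cured_speaker in the frame of free_cup between -0.011 and -0.005 m and angle between each of cured_speaker, fresh_speaker, weight's own z axis and vertical below 0.1 rad and horizontal distance between each of fresh_speaker, pressure_plate and jig below 0.007 m and z of fresh_speaker in the frame of jig between 0.029 and 0.035 m and z of pressure_plate in the frame of jig between 0.045 and 0.051 m and angle between pressure_plate's own z axis and vertical below 0.08 rad and angle between the y axis of pressure_plate and the y axis of jig, either way round below 0.15 rad and horizontal distance between weight and pressure_plate below 0.007 m and z of weight in the frame of pressure_plate between 0.0095 and 0.0145 m and linear speed of each of weight, pressure_plate, cured_speaker, fresh_speaker, finished_speaker below 0.02 m/s); the robot touches nothing.
It fails at once if the finished speaker in the white tray is disturbed (moved more than 10 mm) (distance of finished_speaker from where it was at the start of the episode above 0.01 m).
It also fails if it takes over 128 s, if anything falls off the work surface, if the arm or the gripper's body presses on something with over 40 N, if the wrist force passes 120 N, or if a joint passes its speed limit or range.

### The arm

A 6-joint arm with a two-finger parallel gripper is mounted at the origin on a cart in front of the work surface, level with it; the furniture and walls round the work are solid. World frame = base frame: x ahead of the robot, y to its left, z up, the work surface at z = 0. Lengths are in mm, angles in rad, forces in N, time in s.
With the tool pointing down it reaches from about 275 to 1000 mm from the base axis. Payload 8.4 kg.
Tool frame: the origin (TCP) lies on the centre line of the jaws, within the pads' length; the fingertips stand 17 mm ahead of it and the grasp point (between the pads) lies 2 mm behind it; z points along the fingers, y is the line along which they close (so a half turn about z gives the same grasp; the last joint's range is limited). The gripper opens to 85 mm and grips with 20 to 120 N. Pads are 22 mm wide; open, the fingers measure 114 mm over their backs; the gripper's body (76 mm by 85 mm) begins 54 mm behind the grasp point. The pads swing forward as they close: fully open they stand 13 mm farther back than shut.
Start: joints at [-1.117, 0.353, 1.633, -0, 1.155, -0.002], TCP at [275.112, -561.196, 248.281] pointing down, gripper open.
Joint ranges: [-2.63, 2.63], [-0.92, 2.1], [0.06, 2.66], [-1.3, 4.44], [0, 2.69], [-3.02, 3.02]. Speed limits (rad/s): [2.22, 2.22, 2.79, 3.14, 3.14, 3.14].

### API

Orientations are given as [roll, pitch, yaw] about the fixed x, y, z axes, in that order (R = Rz(yaw) Ry(pitch) Rx(roll)).
In Python, from rig import r, eyes gives the robot as it stands. The module is installed in compiled form; this text tells all that it offers.
- The arm moves only by the shell command python3 -m inch 'ROWS' [FORCE]. ROWS is JSON, a list of rows, each a list of 7 numbers: the shift along the tool's x, y, z in m, then the turn, a rotation vector about the tool's x, y, z in degrees, then the closure, from -1 (fully open) to 1 (shut). In form: [[x, y, z, rx, ry, rz, gripper], ...]. A call has 1 to 8 rows; each row shifts and turns the commanded pose from where the row before left it, along the tool's axes as they then stand; what a row does not reach is not made up. A row lasts 1/10 s, in which the tool goes at most 50 mm and 8.59 degrees, less where a joint would pass 70% of its speed; a pose out of reach is approached as far as the arm can. A call with a gripper value outside its range is refused whole. The fingers move at their own pace and stop on an object; FORCE is the grip in N (left out, the last holds). Time passes only in rows, so rows that do not move let the fingers close. It gives the time, the measured TCP pose, the force, the opening and the grip force at its end, in the units of the state.
- r.sense(): the state, without advancing time (a new reading comes with each control period).
- eyes.grab_frame(name): name is "scene" or "top" or "wrist"; returns a dict with "img" (400x640x3 uint8, blue, green, red), "fx", "fy", "cx", "cy" (pixels), "R" (3x3) and "t" (3): a world point X has camera coordinates R X + t; the wrist camera has in their place "hand_eye" (4x4, takes a point from camera to tool coordinates, whose origin is the TCP and whose axes are the flange's). Camera axes: x right, y down, z forward; pixel columns grow to the right and rows downward; lengths in mm; the calibration is good to about 2 mm. A picture is of the moment at which its call begins: read the wrist's pose just before it. There is no depth.
- r.sign_off(): hands the job in; it is judged then, once.
The state is a dict: "clock": time; "qpos": joint angles; "qvel": joint speeds; "joint_efforts": joint torques, N m; "eef_pos": TCP position; "tcp_rot": TCP orientation; "contact_force": force on the tool from outside, world axes, zero at the start; "wrist_torque": the same for the moment, N m; "opening": opening from 0.0 (shut) to 1.0 (fully open); "grasp_force": force on a finger pad.
Only numpy, scipy, OpenCV 4.12 (cv2) and the standard library are available. Lean on these libraries where they do the work, as an engineer would, in place of code of your own. Each camera call takes 0.05 s, during which the arm holds its last target. There are 200 camera calls.

## Working session

There is one attempt and no reset: what is moved stays moved. The work goes in short steps, Python scripts to look and compute and a shell command to move; the robot and the scene stay as the last step left them, time stands still between calls to the robot, and variables do not carry over. Pictures are saved under pics/ and viewed, at most 14 in all, crops included, and the job is handed in when it is done.

```bash
mkdir -p pics; cat > h.py <<'E'
import numpy as np, cv2, json
from scipy.spatial.transform import Rotation as Ro
from rig import r, eyes
def ray(f,u,v):
    d=f["R"].T@np.array([(u-f["cx"])/f["fx"],(v-f["cy"])/f["fy"],1]); o=-f["R"].T@f["t"]; return o,d
def atz(f,u,v,z):
    o,d=ray(f,u,v); return o+d*(z-o[2])/d[2]
def proj(f,X):
    c=f["R"]@np.array(X,float)+f["t"]; return np.array([f["fx"]*c[0]/c[2]+f["cx"],f["fy"]*c[1]/c[2]+f["cy"]])
def wrist():
    s=r.sense(); f=eyes.grab_frame("wrist"); T=np.eye(4); 
    T[:3,:3]=Ro.from_euler('xyz',s["tcp_rot"]).as_matrix(); T[:3,3]=s["eef_pos"]
    M=np.linalg.inv(T@f["hand_eye"]); f["R"]=M[:3,:3]; f["t"]=M[:3,3]; return f
def tri(obs):
    A=np.zeros((3,3));b=np.zeros(3)
    for f,u,v in obs:
        o,d=ray(f,u,v);d=d/np.linalg.norm(d);P=np.eye(3)-np.outer(d,d);A+=P;b+=P@o
    X=np.linalg.solve(A,b); return X,[np.round(proj(f,X)-[u,v],1) for f,u,v in obs]
def save(f,n): 
    import pickle; cv2.imwrite(f"pics/{n}.png",f["img"]); pickle.dump(f,open(f"pics/{n}.pkl","wb"))
def load(n):
    import pickle; return pickle.load(open(f"pics/{n}.pkl","rb"))
E
python3 - <<'E'
from h import *
s=r.sense();print(s)
for n in("scene","top"):
    f=eyes.grab_frame(n);save(f,n);print(n,f["fx"],f["cx"],f["cy"],np.round(-f["R"].T@f["t"]),np.round(f["R"],2).tolist())
f=wrist();save(f,"w0");print(f["hand_eye"].round(3).tolist(),f["fx"])
E
```

```text
{'clock': 0.0, 'qpos': array([-1.11738704e+00,  3.53616801e-01,  1.63413116e+00,  2.29156756e-05,
        1.15516997e+00, -2.42276266e-03]), 'qvel': array([ 0.00023275,  0.0021727 ,  0.00051847, -0.00027288,  0.00111395,
       -0.00098048]), 'joint_efforts': array([-1.30607928e-03, -6.05260992e+01, -3.42056644e+01, -2.42288679e-04,
        9.34372918e-03, -1.15171616e-05]), 'eef_pos': array([ 274.93178   , -560.79249719,  247.58250467]), 'tcp_rot': array([-3.14026743e+00, -2.41632014e-05,  4.55822770e-01]), 'contact_force': array([-0.04382717,  0.29299123,  0.32921352]), 'wrist_torque': array([ 0.00454353, -0.00458136, -0.04119221]), 'grasp_force': 0.0, 'opening': 0.9986716946909677}
scene 385.61911654271375 323.52413171686453 195.70805897402624 [210. 411. 602.] [[-0.77, -0.64, 0.01], [-0.39, 0.46, -0.8], [0.5, -0.62, -0.6]]
top 371.00376292173553 321.71094272573663 202.0984371755857 [ 571. -131.  952.] [[0.0, -1.0, -0.0], [-1.0, -0.0, -0.06], [0.06, 0.0, -1.0]]
[[-0.001, -0.952, -0.306, 77.894], [1.0, -0.001, -0.0, 0.029], [0.0, -0.306, 0.952, -125.622], [0.0, 0.0, 0.0, 1.0]] 276.44059290638705
```

View pics/top.png

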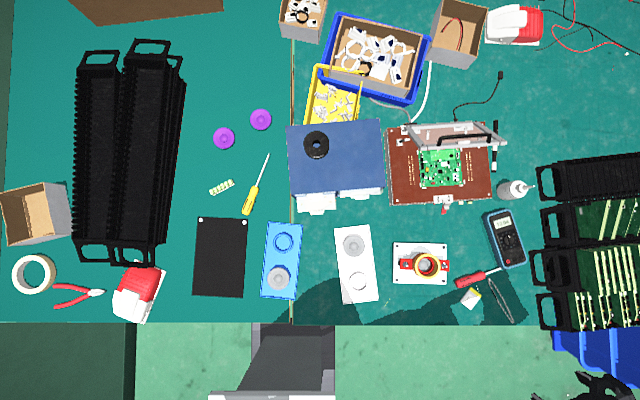

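View pics/scene.png

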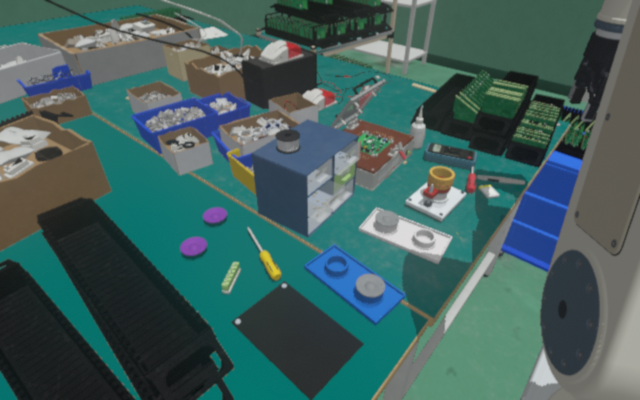

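The pictures show the following.
- **Top view:** the jig with the brass ring is at (427,265). The white tray has the finished speaker at (352,245) and its empty cup at (358,281). The blue tray has the fresh speaker at (279,276), and the mat is at (220,257).
- **Could be mistaken for the targets:** purple discs (223,138) and (260,120), a tape roll (33,274) and a black roll (316,144) for the speakers or ring; black racks (120,150) for the mat. I reject all of these by colour and place.

Next is a close crop with coarse triangulation.

```bash
python3 - <<'E'
from h import *
t=load("top");s=load("scene")
c=cv2.resize(t["img"][205:310,190:455],None,fx=3,fy=3,interpolation=cv2.INTER_CUBIC);
d=cv2.resize(s["img"][165:305,315:475],None,fx=2,fy=2,interpolation=cv2.INTER_CUBIC)
o=np.zeros((595,795,3),np.uint8);o[:315]=c;o[315:315+280,:320]=d
cv2.imwrite("pics/crop.png",o)
for n,a,b in [("weight",(427,265),(441,173)),("fresh",(279,276),(369,286)),("cup",(358,281),(424,237)),("fin",(352,245),(385,219)),]:
    X,e=tri([(t,*a),(s,*b)]);print(n,X.round(),e)
for n,p in [("matTL",(199,217)),("matTR",(247,219)),("matBR",(243,297)),("matBL",(193,294))]:print(n,atz(t,*p,3).round())
E
```

```text
weight [ 481. -370.   89.] [array([0.3, 0.5]), array([-0.5,  0. ])]
fresh [446. -21.  22.] [array([0.2, 0.4]), array([-0.6, -0. ])]
cup [ 433. -218.   16.] [array([0.3, 0.6]), array([-0.8, -0. ])]
fin [ 524. -201.   29.] [array([0.1, 0.1]), array([-0.1, -0. ])]
matTL [594. 188.   3.]
matTR [589.  65.   3.]
matBR [392.  72.   3.]
matBL [399. 199.   3.]
```

View pics/crop.png

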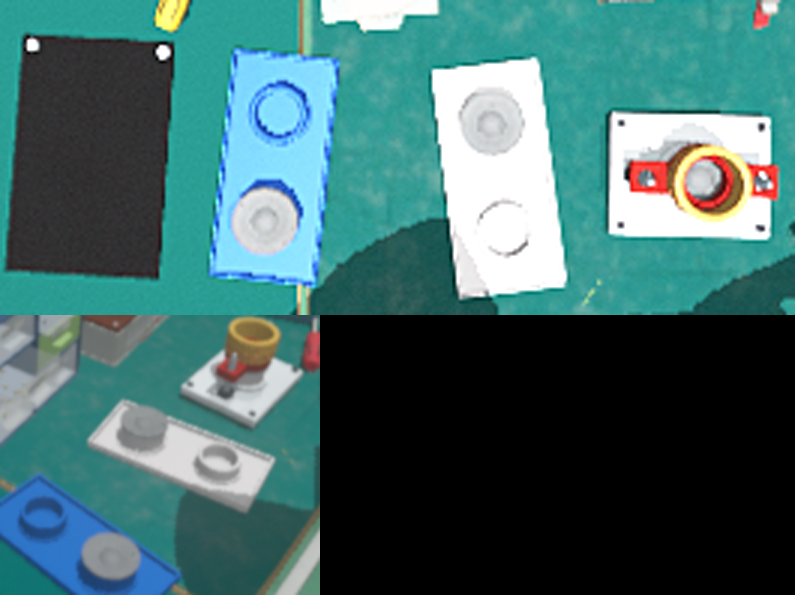

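The crop confirms the choices. The weight sits on the red plate in the jig, crop (710,182). The fresh speaker is in the near cup of the blue tray, the empty white cup is nearer the robot, and the mat is empty. The coarse heights agree with the text. I now turn and move over the jig for wrist views.

```bash
cat >> h.py <<'E'
def plan(x,y,z,yaw=None):
    s=r.sense();R=Ro.from_euler('xyz',s["tcp_rot"]);p=s["eef_pos"]
    if yaw is not None:
        Rt=Ro.from_euler('xyz',[np.pi,0,yaw]);print("turn first (tool deg)",(R.inv()*Rt).as_rotvec(degrees=True).round(2));R=Rt
    print("at",p.round(1),s["tcp_rot"].round(3),"shift tool mm",R.inv().apply(np.array([x,y,z])-p).round(1),"t",s["clock"].round(1),"open",round(s["opening"],3),"F",s["contact_force"].round(1))
E
python3 -m inch '[[0,0,0,0,0,-8,-1],[0,0,0,0,0,-8,-1],[0,0,0,0,0,-8,-1],[0,0,0,0,0,-8,-1],[0,0,0,0,0,-8,-1],[0,0,0,0,0,-8,-1],[0,0,0,0,0,-8,-1],[0,0,0,0,0,-8,-1]]' 40
python3 -m inch '[[0.024,0.026,0.004,0,0,0,-1],[0.024,0.026,0.004,0,0,0,-1],[0.024,0.026,0.004,0,0,0,-1],[0.024,0.026,0.004,0,0,0,-1],[0.024,0.026,0.004,0,0,0,-1],[0.024,0.026,0.004,0,0,0,-1],[0.024,0.026,0.004,0,0,0,-1],[0,0,0,0,0,0,-1]]'
python3 -m inch '[[0,0,0,0,0,0,-1],[0,0,0,0,0,0,-1],[0,0,0,0,0,0,-1]]'
python3 - <<'E'
from h import *
save(wrist(),"w1");plan(481,-370,220,np.pi/2)
E
python3 -m inch '[[0.03,0.02,0,0,0,0,-1],[0.03,0.02,0,0,0,0,-1],[0,0,0,0,0,0,-1],[0,0,0,0,0,0,-1],[0,0,0,0,0,0,-1]]'
python3 - <<'E'
from h import *
save(wrist(),"w2");plan(481,-370,220,np.pi/2)
o=np.hstack([load("w1")["img"],load("w2")["img"]]);
a,b=load("w1")["img"],load("w2")["img"]
cv2.imwrite("pics/w12.png",np.vstack([a[:, 60:580][:300],b[100:,60:580][:300]]))
E
```

```text
clock: 0.95
eef_pos: [275.0, -561.0, 248.0]
tcp_rot: [-3.141, -0.001, 1.579]
contact_force: [-0.3, -0.2, -0.2]
opening: 1.0
grasp_force: 0.0
clock: 1.75
eef_pos: [459.0, -390.0, 219.5]
tcp_rot: [-3.142, -0.002, 1.576]
contact_force: [-0.3, 0.3, -0.8]
opening: 1.002
grasp_force: 0.0
clock: 2.05
eef_pos: [456.0, -393.6, 220.4]
tcp_rot: [-3.141, 0.0, 1.572]
contact_force: [-0.4, -0.0, -0.1]
opening: 1.003
grasp_force: 0.0
turn first (tool deg) [-0.    0.01  0.04]
clock: 2.6
eef_pos: [496.1, -333.7, 220.4]
tcp_rot: [-3.141, 0.0, 1.572]
contact_force: [-0.1, -0.1, 0.3]
opening: 0.998
grasp_force: 0.0
turn first (tool deg) [-0.01  0.01  0.05]Traceback (most recent call last):
  File "<stdin>", line 2, in <module>
  File "h.py", line 27, in plan
    print("at",p.round(1),s["tcp_rot"].round(3),"shift tool mm",R.inv().apply(np.array([x,y,z])-p).round(1),"t",s["clock"].round(1),"open",round(s["opening"],3),"F",s["contact_force"].round(1))
                                                                                                                ^^^^^^^^^^^^^^^^
AttributeError: 'float' object has no attribute 'round'
Traceback (most recent call last):
  File "h.py", line 27, in plan
    print("at",p.round(1),s["tcp_rot"].round(3),"shift tool mm",R.inv().apply(np.array([x,y,z])-p).round(1),"t",s["clock"].round(1),"open",round(s["opening"],3),"F",s["contact_force"].round(1))
                                                                                                                ^^^^^^^^^^^^^^^^
AttributeError: 'float' object has no attribute 'round'
```

```bash
sed -i 's/s\["clock"\].round(1)/round(s["clock"],1)/' h.py; python3 - <<'E'
from h import *
a,b=load("w1")["img"],load("w2")["img"]
cv2.imwrite("pics/w12.png",np.vstack([a[50:350,:],b[50:350,:]]))
E
```

```text
(no output)
```

View pics/w12.png

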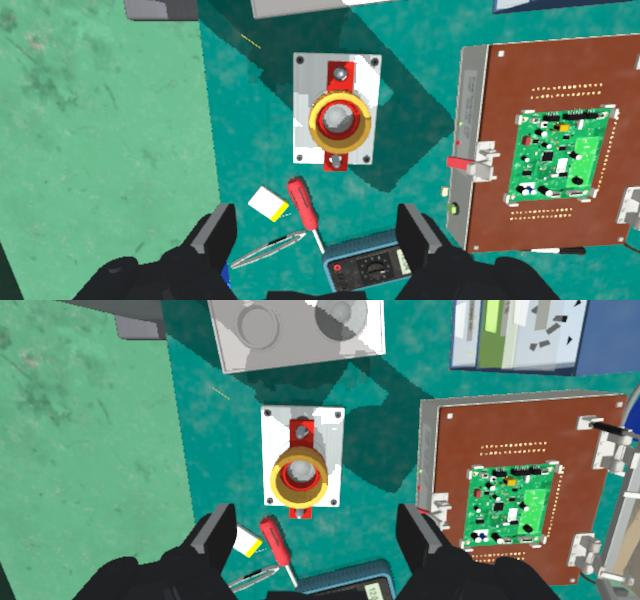

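Both wrist views show the weight: w1 (340,171), w2 (299,226). The guide pins are along the image vertical, and part of the white tray shows at the top of w2. I'll fit the ring by colour and zoom in to pick pins and screws.

```bash
cat >> h.py <<'E'
from scipy.optimize import minimize
def cylmask(f,X,rad,h,S=4):
    a=np.linspace(0,2*np.pi,60);P=[proj(f,[X[0]+rad*np.cos(t),X[1]+rad*np.sin(t),X[2]+k]) for t in a for k in (0,h)]
    m=np.zeros((400*S,640*S),np.uint8);cv2.fillConvexPoly(m,cv2.convexHull((np.array(P)*S+S/2).round().astype(np.int32)),1)
    return cv2.resize(m.astype(np.float32),(640,400),interpolation=cv2.INTER_AREA)
def blob(mask,seed):
    n,l,st,c=cv2.connectedComponentsWithStats(mask.astype(np.uint8)); m=(l==l[seed[1],seed[0]]).astype(np.uint8)
    cs,_=cv2.findContours(m,cv2.RETR_EXTERNAL,cv2.CHAIN_APPROX_NONE);o=np.zeros_like(m);cv2.fillPoly(o,[cv2.convexHull(np.vstack(cs))],1);return o.astype(np.float32)
def cylfit(obs,X0,rad,h):
    def L(X): return sum(np.abs(cylmask(f,X,rad,h)-m).sum()/m.sum() for f,m in obs)
    q=minimize(L,X0,method="Nelder-Mead",options=dict(initial_simplex=np.array([X0]+[np.array(X0)+d for d in np.eye(3)*8]),xatol=.1,fatol=1e-4));return q.x,q.fun
E
python3 - <<'E'
from h import *
obs=[]
for n,c in(("w1",(340,171)),("w2",(299,226))):
    f=load(n);h=cv2.cvtColor(f["img"],cv2.COLOR_BGR2HSV)
    m=(h[...,0]>15)&(h[...,0]<30)&(h[...,1]>110)
    ys,xs=np.where(m);k=(abs(xs-c[0])<35)&(abs(ys-c[1])<40)
    j=np.argmin((xs[k]-c[0])**2+(ys[k]-c[1])**2);obs.append((f,blob(m,(xs[k][j],ys[k][j]))));print(obs[-1][1].sum())
X,e=cylfit(obs,[481,-370,60],30,30);print(X.round(1),e)
o=[cv2.resize(load("w1")["img"][95:220,285:385],None,fx=4,fy=4,interpolation=cv2.INTER_CUBIC),cv2.resize(load("w2")["img"][145:270,250:350],None,fx=4,fy=4,interpolation=cv2.INTER_CUBIC)]
cv2.imwrite("pics/z12.png",np.hstack(o))
E
```

```text
3102.0
2715.0
[ 477.8 -372.2   54.2] 0.12080138921737671
```

View pics/z12.png

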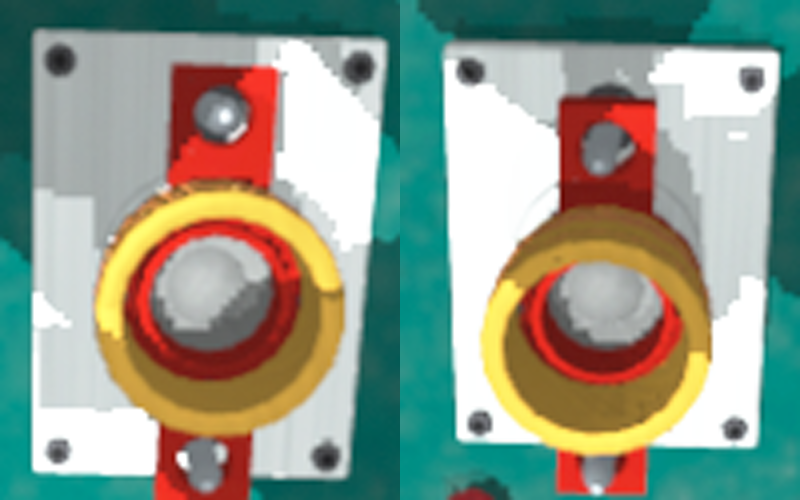

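```bash
python3 - <<'E'
from h import *
a,b=load("w1"),load("w2")
P=[]
for n,p,q in [("TL",(300,110),(267.8,162.8)),("TR",(375,112),(338,164.8)),("BL",(299.5,208),(270,251)),("BR",(366.8,209.2),(333.8,252.5)),("pin",(340.5,123.8),(300.7,182.5))]:
    X,e=tri([(a,p[0]-.4,p[1]-.4),(b,q[0]-.4,q[1]-.4)]);print(n,X.round(1),e)
    Y=[atz(f,u-.4,v-.4,18)[:2] for f,(u,v) in((a,p),(b,q))]; print(np.round(Y,1).tolist()); P.append(np.mean(Y,0))
P=np.array(P[:4]);print("centre z18",P.mean(0), "y dirs",P[0]-P[2],P[1]-P[3],"x",P[1]-P[0],P[3]-P[2])
for f,p in((a,(340.5,123.8)),(b,(300.7,182.5))):print("pin79",atz(f,p[0]-.4,p[1]-.4,79))
t=load("top")
obs=[]
for n,c in(("w1",(340,171)),("w2",(299,226)),("top",(427,265))):
    f=load(n);h=cv2.cvtColor(f["img"],cv2.COLOR_BGR2HSV)
    m=(h[...,0]>15)&(h[...,0]<30)&(h[...,1]>100);m=cv2.morphologyEx(m.astype(np.uint8),cv2.MORPH_CLOSE,np.ones((3,3)))
    ys,xs=np.where(m);j=np.argmin((xs-c[0])**2+(ys-c[1])**2);obs.append((f,blob(m,(xs[j],ys[j]))))
    g=lambda X:np.abs(cylmask(f,[X[0],X[1],60],30,30)-obs[-1][1]).sum()/obs[-1][1].sum()
    q=minimize(g,[478,-371],method="Nelder-Mead",options=dict(initial_simplex=[[478,-371],[484,-371],[478,-365]]));print(n,q.x.round(1),q.fun)
plan(480,-371,150,np.pi/2)
E
```

```text
TL [ 437.1 -312.    15.6] [array([0.1, 0.1]), array([-0.1, -0.1])]
[[437.0, -311.9], [437.7, -311.7]]
TR [ 521.4 -314.    18.6] [array([-0.1, -0.1]), array([0.1, 0. ])]
[[521.6, -314.0], [521.4, -314.0]]
BL [ 434.4 -428.3   18.7] [array([0., 0.]), array([-0., -0.])]
[[434.3, -428.5], [434.3, -428.8]]
BR [ 518.4 -429.1   21.3] [array([0.1, 0.1]), array([-0.1, -0.1])]
[[518.9, -430.1], [518.7, -430.9]]
pin [ 479.1 -325.2   61.7] [array([-0.2, -0.1]), array([0.2, 0.1])]
[[483.0, -326.8], [476.5, -335.8]]
centre z18 [ 477.99139141 -371.24469814] y dirs [  3.01695242 116.87152721] [  2.68770543 116.52438132] x [84.13170072 -2.23484128] [84.46094772 -1.88769539]
pin79 [ 477.85641824 -324.68004002   79.        ]
pin79 [ 479.94463955 -320.78054408   79.        ]
w1 [ 477.6 -369.8] 0.06167471781373024
w2 [ 477.8 -370.8] 0.06958051025867462
top [ 481.4 -369.7] 0.1932142823934555
turn first (tool deg) [-0.01  0.01  0.05]
at [ 496.  -333.7  220.3] [-3.141  0.     1.572] shift tool mm [-37.3 -16.   70.3] t 2.6 open 1.002 F [-0.9  0.1  0.2]
```

Screw heights triangulate to about 18 mm and agree, so the jig axis is (478,−371) with yaw about −0.024. The weight is on that axis within 1 mm. Grasping it at z 75.

```bash

python3 -m inch '[[-0.019,-0.009,0.02,0,0,1.4,-1],[-0.0183,-0.009,0.035,0,0,0,-1],[0,0,0.03,0,0,0,-1],[0,0,0.02,0,0,0,-1],[0,0,0,0,0,0,-1],[0,0,0,0,0,0,-1]]' 40
python3 -m inch '[[0,0,0.02,0,0,0,-1],[0,0,0.02,0,0,0,-1],[0,0,0,0,0,0,-1],[0,0,0,0,0,0,-1]]'
python3 -m inch '[[0,0,0,0,0,0,0],[0,0,0,0,0,0,0.3],[0,0,0,0,0,0,1],[0,0,0,0,0,0,1],[0,0,0,0,0,0,1],[0,0,0,0,0,0,1],[0,0,0,0,0,0,1],[0,0,0,0,0,0,1]]' 40
python3 - <<'E'
from h import *
plan(478,-371,75,1.547)
E
```

```text
clock: 3.25
eef_pos: [478.0, -370.6, 115.6]
tcp_rot: [-3.141, -0.0, 1.547]
contact_force: [-0.9, 0.3, -0.1]
opening: 0.997
grasp_force: 0.0
clock: 3.65
eef_pos: [478.8, -370.4, 76.6]
tcp_rot: [3.141, 0.001, 1.548]
contact_force: [-0.2, -0.4, 0.4]
opening: 0.997
grasp_force: 0.0
clock: 4.45
eef_pos: [479.0, -370.5, 77.2]
tcp_rot: [3.14, 0.001, 1.548]
contact_force: [-2.4, 1.7, 8.8]
opening: 0.71
grasp_force: 41.2
turn first (tool deg) [0.1  0.08 0.09]
at [ 479.  -370.5   77.2] [3.140e+00 1.000e-03 1.548e+00] shift tool mm [-0.5 -1.   2.2] t 4.5 open 0.71 F [-2.4  1.7  8.8]
```

```bash

python3 -m inch '[[0,0,-0.02,0,0,0,1],[0,0,-0.035,0,0,0,1],[0,0,-0.035,0,0,0,1],[0,0,0,0,0,0,1]]'
python3 -m inch '[[0.02,0,0,0,0,0,1],[0.04,0,0,0,0,0,1],[0.04,0,0,0,0,0,1],[0.04,0,0,0,0,0,1],[0.04,0,0,0,0,0,1],[0.04,0,0,0,0,0,1],[0.04,0,0,0,0,0,1],[0.04,0,0,0,0,0,1]]'
python3 -m inch '[[0.04,0.01,0,0,0,0,1],[0.04,0.015,0,0,0,0,1],[0.04,0.015,0,0,0,0,1],[0.04,0.01,0,0,0,0,1],[0.03,0.005,0,0,0,0,1],[0.01,0.0025,0,0,0,0,1],[0,0,0,0,0,0,1],[0,0,0,0,0,0,1]]'
python3 - <<'E'
from h import *
plan(548,128,20.2)
E
```

```text
clock: 4.85
eef_pos: [480.7, -371.7, 170.8]
tcp_rot: [3.135, 0.005, 1.548]
contact_force: [0.5, -1.0, -1.8]
opening: 0.708
grasp_force: 44.5
clock: 5.65
eef_pos: [483.6, -67.7, 164.5]
tcp_rot: [-3.14, -0.0, 1.548]
contact_force: [0.5, 0.4, -1.9]
opening: 0.713
grasp_force: 44.4
clock: 6.45
eef_pos: [545.9, 128.1, 164.6]
tcp_rot: [-3.14, 0.001, 1.549]
contact_force: [0.7, -0.1, -2.0]
opening: 0.714
grasp_force: 44.4
at [545.9 128.1 164.6] [-3.140e+00  1.000e-03  1.549e+00] shift tool mm [1.000e-01 2.300e+00 1.444e+02] t 6.5 open 0.714 F [ 0.7 -0.1 -2. ]
```

```bash

python3 -m inch '[[0,0.002,0.03,0,0,0,1],[0,0,0.04,0,0,0,1],[0,0,0.035,0,0,0,1],[0,0,0.02,0,0,0,1],[0,0,0.01,0,0,0,1],[0,0,0,0,0,0,1],[0,0,0,0,0,0,1]]'
python3 -m inch '[[0,0,0.003,0,0,0,1],[0,0,0.003,0,0,0,1],[0,0,0.003,0,0,0,1],[0,0,0,0,0,0,1]]'
```

```text
clock: 7.15
eef_pos: [549.5, 128.2, 31.1]
tcp_rot: [3.141, -0.0, 1.548]
contact_force: [0.4, 0.7, -1.8]
opening: 0.714
grasp_force: 44.4
clock: 7.55
eef_pos: [548.8, 128.7, 21.1]
tcp_rot: [-3.141, 0.0, 1.548]
contact_force: [0.2, 0.6, -3.3]
opening: 0.71
grasp_force: 44.4
```

```bash

python3 -m inch '[[0,0,0.002,0,0,0,1],[0,0,0,0,0,0,1],[0,0,0,0,0,0,1]]'
python3 -m inch '[[0,0,0,0,0,0,-1],[0,0,0,0,0,0,-1],[0,0,0,0,0,0,-1],[0,0,0,0,0,0,-1],[0,0,0,0,0,0,-1]]'
python3 -m inch '[[0,0,-0.02,0,0,0,-1],[0,0,-0.04,0,0,0,-1],[0,0,-0.04,0,0,0,-1],[0,0,-0.04,0,0,0,-1],[0,0,-0.04,0,0,0,-1],[0,0,-0.02,0,0,0,-1],[0,0,0,0,0,0,-1],[0,0,0,0,0,0,-1]]'
python3 - <<'E'
from h import *
save(wrist(),"w3");plan(478,-371,165)
E
```

```text
clock: 7.85
eef_pos: [549.1, 128.8, 20.3]
tcp_rot: [3.141, -0.0, 1.549]
contact_force: [-5.0, -1.1, 11.5]
opening: 0.714
grasp_force: 45.5
clock: 8.35
eef_pos: [549.0, 128.7, 19.2]
tcp_rot: [-3.142, 0.0, 1.548]
contact_force: [-0.3, -0.6, 0.5]
opening: 0.997
grasp_force: 0.0
clock: 9.15
eef_pos: [548.8, 128.6, 219.1]
tcp_rot: [3.141, -0.0, 1.548]
contact_force: [0.6, -0.1, -0.8]
opening: 1.001
grasp_force: 0.0
at [548.3 128.5 218.3] [-3.14   0.     1.548] shift tool mm [-500.9  -59.    53.5] t 9.2 open 1.003 F [ 0.1  0.3 -0.3]
```

View pics/w3.png

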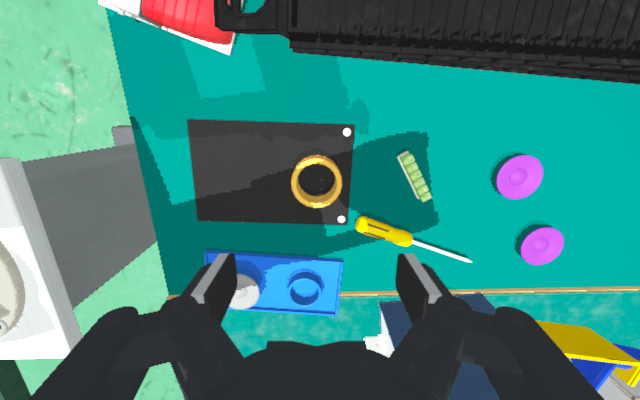

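The weight lies flat inside the mat at (317,181), and the rest of the mat is clear. Back to the jig for the plate.

```bash

python3 -m inch '[[-0.02,-0.01,0,0,0,0,-1],[-0.04,-0.02,0,0,0,0,-1],[-0.04,-0.02,0,0,0,0,-1],[-0.04,-0.009,0,0,0,0,-1],[-0.04,0,0,0,0,0,-1],[-0.04,0,0,0,0,0,-1],[-0.04,0,0,0,0,0,-1],[-0.04,0,0,0,0,0,-1]]'
python3 -m inch '[[-0.04,0,0,0,0,0,-1],[-0.04,0,0,0,0,0,-1],[-0.04,0,0,0,0,0,-1],[-0.04,0,0,0,0,0,-1],[-0.03,0,0.02,0,0,0,-1],[-0.0109,0,0.03,0,0,0,-1],[0,0,0,0,0,0,-1],[0,0,0,0,0,0,-1]]'
python3 - <<'E'
from h import *
save(wrist(),"w4");plan(478,-371,62,1.547)
E
```

```text
clock: 10.0
eef_pos: [482.1, -171.2, 217.6]
tcp_rot: [-3.139, -0.001, 1.548]
contact_force: [0.6, -0.1, -0.5]
opening: 1.002
grasp_force: 0.0
clock: 10.8
eef_pos: [477.7, -369.8, 167.6]
tcp_rot: [-3.138, -0.003, 1.548]
contact_force: [0.5, -0.1, -0.1]
opening: 1.004
grasp_force: 0.0
turn first (tool deg) [-0.07 -0.07  0.08]
at [ 478.5 -370.   168.9] [-3.140e+00 -1.000e-03  1.548e+00] shift tool mm [ -1.   -0.5 106.9] t 10.8 open 1.002 F [0.7 0.3 0.6]
```

View pics/w4.png

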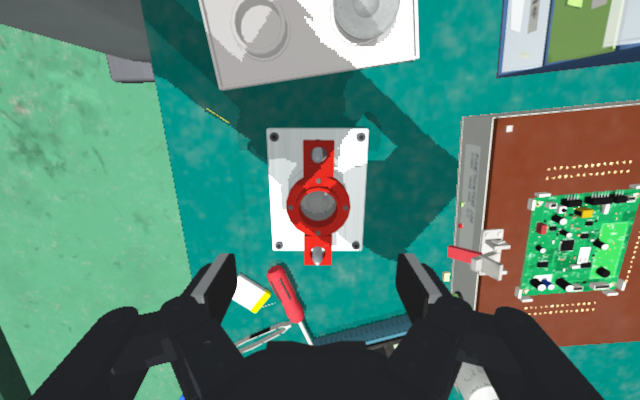

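The plate is still level on both pins, centred at (318,205). Descending and gripping across x.

```bash

python3 -m inch '[[-0.001,-0.0005,0.03,0,0,0,-1],[0,0,0.04,0,0,0,-1],[0,0,0.025,0,0,0,-1],[0,0,0.012,0,0,0,-1],[0,0,0,0,0,0,-1],[0,0,0,0,0,0,-1]]' 50
python3 -m inch '[[0,0,0,0,0,0,0],[0,0,0,0,0,0,0.3],[0,0,0,0,0,0,1],[0,0,0,0,0,0,1],[0,0,0,0,0,0,1],[0,0,0,0,0,0,1],[0,0,0,0,0,0,1],[0,0,0,0,0,0,1]]' 50
python3 -m inch '[[0,0,-0.005,0,0,0,1],[0,0,-0.01,0,0,0,1],[0,0,-0.02,0,0,0,1],[0,0,-0.02,0,0,0,1],[0,0,-0.03,0,0,0,1],[0,0,-0.02,0,0,0,1],[0,0,0,0,0,0,1],[0,0,0,0,0,0,1]]'
python3 - <<'E'
from h import *
save(wrist(),"w5");plan(438,134,80)
E
```

```text
clock: 11.45
eef_pos: [479.2, -372.0, 63.8]
tcp_rot: [3.14, 0.001, 1.549]
contact_force: [0.2, -0.4, 0.0]
opening: 1.0
grasp_force: 0.0
clock: 12.25
eef_pos: [479.0, -372.3, 64.1]
tcp_rot: [3.14, 0.001, 1.548]
contact_force: [-1.5, 1.6, 9.5]
opening: 0.664
grasp_force: 52.3
clock: 13.05
eef_pos: [478.2, -371.8, 167.6]
tcp_rot: [3.141, 0.001, 1.548]
contact_force: [0.3, 0.1, -2.5]
opening: 0.662
grasp_force: 54.0
at [ 477.8 -371.4  166.7] [-3.141 -0.     1.548] shift tool mm [504.4 -51.1  87. ] t 13.1 open 0.661 F [-0.4 -0.3 -1. ]
```

View pics/w5.png

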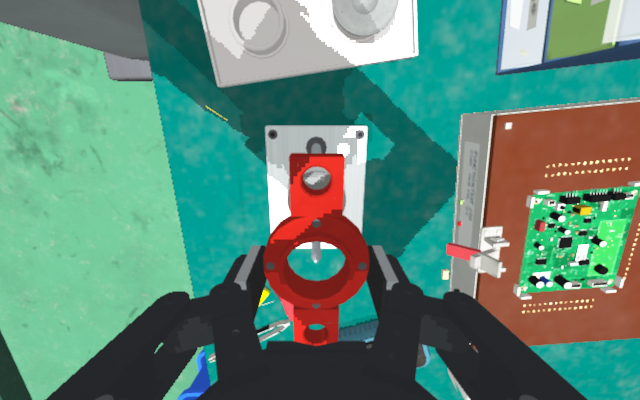

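The plate hangs level in the jaws, ring centre at (317,262). Carrying it to the mat's near spot.

```bash

python3 -m inch '[[0.02,0,0,0,0,0,1],[0.04,0,0,0,0,0,1],[0.04,0,0,0,0,0,1],[0.04,0,0,0,0,0,1],[0.04,-0.005,0,0,0,0,1],[0.04,-0.01,0,0,0,0,1],[0.04,-0.01,0,0,0,0,1],[0.04,-0.01,0,0,0,0,1]]'
python3 -m inch '[[0.04,-0.01,0,0,0,0,1],[0.04,-0.006,0,0,0,0,1],[0.04,0,0,0,0,0,1],[0.04,0,0,0,0,0,1],[0.03,0,0,0,0,0,1],[0.014,0,0,0,0,0,1],[0,0,0,0,0,0,1],[0,0,0,0,0,0,1]]'
python3 -m inch '[[0,0,0.03,0,0,0,1],[0,0,0.04,0,0,0,1],[0,0,0.04,0,0,0,1],[0,0,0.02,0,0,0,1],[0,0,0.01,0,0,0,1],[0,0,0,0,0,0,1],[0,0,0,0,0,0,1]]'
python3 - <<'E'
from h import *
plan(438,134,18.5)
E
```

```text
clock: 13.9
eef_pos: [448.1, -68.8, 166.2]
tcp_rot: [-3.139, -0.001, 1.548]
contact_force: [0.3, 0.1, -0.4]
opening: 0.661
grasp_force: 54.0
clock: 14.7
eef_pos: [437.7, 132.8, 166.7]
tcp_rot: [-3.14, 0.001, 1.549]
contact_force: [0.8, 1.2, -0.5]
opening: 0.663
grasp_force: 54.0
clock: 15.4
eef_pos: [439.1, 132.8, 28.0]
tcp_rot: [3.141, -0.0, 1.547]
contact_force: [0.2, -0.4, 0.1]
opening: 0.658
grasp_force: 53.9
at [439.1 132.8  28. ] [ 3.141 -0.     1.547] shift tool mm [ 1.1 -1.1  9.5] t 15.4 open 0.658 F [ 0.2 -0.4  0.1]
```

```bash

python3 -m inch '[[0,0,0.003,0,0,0,1],[0,0,0.003,0,0,0,1],[0,0,0.002,0,0,0,1],[0,0,0.001,0,0,0,1],[0,0,0,0,0,0,1]]'
python3 -m inch '[[0,0,0.001,0,0,0,1],[0,0,0,0,0,0,1],[0,0,0,0,0,0,1]]'
```

```text
clock: 15.9
eef_pos: [438.8, 133.4, 19.1]
tcp_rot: [3.141, -0.0, 1.549]
contact_force: [-2.5, -1.2, 12.5]
opening: 0.665
grasp_force: 55.4
clock: 16.2
eef_pos: [438.8, 133.4, 19.0]
tcp_rot: [3.141, -0.0, 1.549]
contact_force: [-6.8, -2.9, 31.1]
opening: 0.659
grasp_force: 57.5
```

```bash

python3 -m inch '[[0,0,0,0,0,0,-1],[0,0,0,0,0,0,-1],[0,0,0,0,0,0,-1],[0,0,0,0,0,0,-1],[0,0,0,0,0,0,-1]]'
python3 -m inch '[[0,0,-0.01,0,0,0,-1],[0,0,-0.04,0,0,0,-1],[0,0,-0.04,0,0,0,-1],[0,0,-0.04,0,0,0,-1],[0,0,-0.04,0,0,0,-1],[0,0,-0.03,0,0,0,-1],[0,0,0,0,0,0,-1],[0,0,0,0,0,0,-1]]'
python3 - <<'E'
from h import *
save(wrist(),"w6")
E
python3 -m inch '[[-0.04,0,0,0,0,0,-1],[-0.04,0,0,0,0,0,-1],[-0.04,0,0,0,0,0,-1],[-0.02,0,0,0,0,0,-1],[0,0,0,0,0,0,-1],[0,0,0,0,0,0,-1],[0,0,0,0,0,0,-1]]'
python3 - <<'E'
from h import *
save(wrist(),"w7")
E
python3 -m inch '[[-0.04,0,0,0,0,0,-1],[-0.04,0,0,0,0,0,-1],[-0.02,0.005,0,0,0,0,-1],[-0.01,0.005,0,0,0,0,-1],[0,0,0,0,0,0,-1],[0,0,0,0,0,0,-1],[0,0,0,0,0,0,-1]]'
python3 - <<'E'
from h import *
save(wrist(),"w8")
E
python3 -m inch '[[-0.04,0,0,0,0,0,-1],[-0.04,0,0,0,0,0,-1],[-0.02,0.01,0,0,0,0,-1],[0,0,0,0,0,0,-1],[0,0,0,0,0,0,-1],[0,0,0,0,0,0,-1]]'
python3 - <<'E'
from h import *
save(wrist(),"w9")
for n in("w6","w7","w8","w9"): print(n,proj(load(n),[446,-21,31]),proj(load(n),[432,-218,23]))
I=lambda n:load(n)["img"]
cv2.imwrite("pics/m.png",np.vstack([np.hstack([I("w6")[60:340,140:540],I("w7")[60:340,140:540]]),np.hstack([I("w8")[60:340,120:520],I("w9")[60:340,120:520]])]))
E
```

```text
clock: 16.7
eef_pos: [438.5, 133.3, 17.1]
tcp_rot: [-3.141, 0.0, 1.548]
contact_force: [0.4, -1.1, 0.4]
opening: 0.999
grasp_force: 0.0
clock: 17.5
eef_pos: [438.6, 133.3, 218.2]
tcp_rot: [3.14, -0.001, 1.548]
contact_force: [0.2, -0.5, 0.8]
opening: 0.995
grasp_force: 0.0
clock: 18.25
eef_pos: [435.1, -5.9, 216.7]
tcp_rot: [-3.14, -0.0, 1.549]
contact_force: [0.5, -0.1, -0.5]
opening: 1.002
grasp_force: 0.0
clock: 19.0
eef_pos: [442.8, -115.8, 217.1]
tcp_rot: [-3.141, -0.0, 1.55]
contact_force: [0.4, 1.1, 0.2]
opening: 0.998
grasp_force: 0.0
clock: 19.65
eef_pos: [450.3, -215.9, 217.1]
tcp_rot: [-3.141, -0.001, 1.549]
contact_force: [0.3, -0.8, -0.3]
opening: 1.001
grasp_force: 0.0
w6 [324.28846765 295.83074345] [316.99200672 398.47417663]
w7 [326.21063293 196.14708482] [317.72707427 327.52842359]
w8 [317.62397571  96.49980242] [309.85654835 258.83026306]
w9 [307.5228843  -16.56112368] [301.18052451 184.24618562]
```

View pics/m.png

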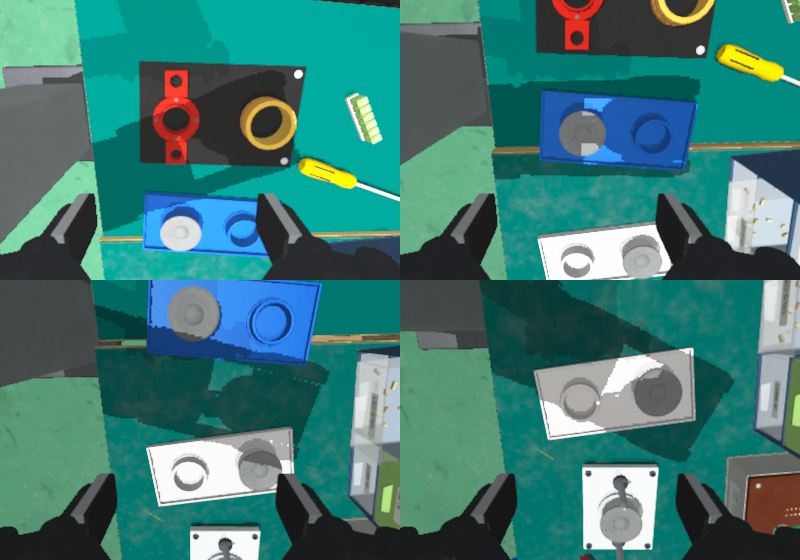

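The mosaic shows the plate flat at (176,120) and the weight flat at (269,125) on the mat, in the first panel. The fresh speaker is at (582,133), the empty white cup at (580,395), and the cured speaker is exposed in the jig at (621,520). Next I zoom in for accurate centres.

```bash
python3 - <<'E'
from h import *
T=[]
for n,u,v in [("w7",322,193),("w8",313,93),("w9",341,300),("w8",309,251),("w9",300,175),("w4",260,27)]:
    g=cv2.copyMakeBorder(load(n)["img"],60,60,60,60,cv2.BORDER_CONSTANT)[v+60-32:v+60+32,u+60-32:u+60+32]
    g=cv2.resize(g,(256,256),interpolation=cv2.INTER_CUBIC);g=cv2.createCLAHE(2).apply(g[...,1]);T.append(g)
cv2.imwrite("pics/zz.png",np.vstack([np.hstack(T[:3]),np.hstack(T[3:])]))
E
```

```text
(no output)
```

View pics/zz.png

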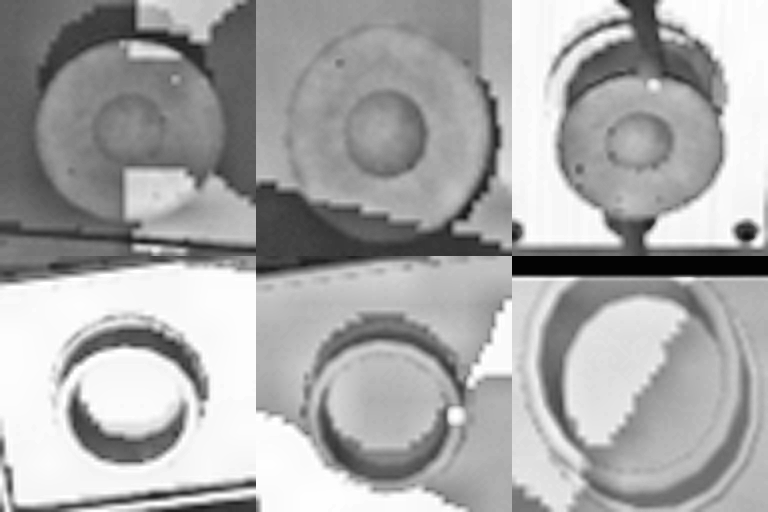

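```bash
python3 - <<'E'
from h import *
F={n:load(n) for n in("w7","w8","w9","top")}
h=-.4
for nm,z,o in [("fresh",31,[("w7",322.5,193.4),("w8",314.2,94.1)]),("cup",23,[("w8",309.2,256.5),("w9",301,182.7)]),("cured",48,[("w9",341.2,303.5)])]:
    O=[(F[n],u+h,v+h) for n,u,v in o]
    if len(O)>1: X,e=tri(O);print(nm,X.round(1),e)
    print([atz(f,u,v,z).round(1) for f,u,v in O])
# tray yaw: white tray corners in w9
f=F["w9"]; c=[(120+136,60+89),(120+293,60+68),(120+295,60+137),(120+148,60+158)]
P=np.array([atz(f,*p,10)[:2] for p in c]);print(P.round(1),P.mean(0).round(1))
f=F["w7"];c=[(140+142,60+90),(140+297,60+95),(140+290,60+174),(140+142,60+160)]
P=np.array([atz(f,*p,10)[:2] for p in c]);print(P.round(1),P.mean(0).round(1))
plan(478,-371,150,1.547)
E
```

```text
fresh [441.6 -18.   27.7] [array([ 0.3, -0. ]), array([-0.3,  0. ])]
[array([441.2, -17. ,  31. ]), array([442. , -18.2,  31. ])]
cup [ 430.8 -217.    17.6] [array([ 0.2, -0. ]), array([-0.2,  0. ])]
[array([ 430.7, -214. ,   23. ]), array([ 431.4, -215.6,   23. ])]
[array([ 477.8, -368.1,   48. ])]
[[ 379.1 -176.9]
 [ 564.  -156.8]
 [ 573.7 -240.9]
 [ 386.7 -265.1]] [ 475.9 -209.9]
[[394.7  31.2]
 [579.8  21.1]
 [582.2 -82.2]
 [389.3 -58.1]] [486.5 -22. ]
turn first (tool deg) [-0.03 -0.03  0.14]
at [ 450.4 -215.9  217.2] [-3.141 -0.     1.549] shift tool mm [-154.4   31.3   67.2] t 19.7 open 1.0 F [ 0.3 -0.7 -0.5]
```

```bash
cat >> h.py <<'E'
def rimfit(f,X0,rad,z,w=9):
    g=cv2.GaussianBlur(cv2.cvtColor(f["img"],cv2.COLOR_BGR2GRAY).astype(np.float32),(0,0),1.0)
    e=np.minimum(np.hypot(cv2.Sobel(g,cv2.CV_32F,1,0),cv2.Sobel(g,cv2.CV_32F,0,1)),60)
    a=np.linspace(0,2*np.pi,90);best=[]
    for dx in np.arange(-w,w+.1,.5):
        for dy in np.arange(-w,w+.1,.5):
            P=np.array([proj(f,[X0[0]+dx+rad*np.cos(t),X0[1]+dy+rad*np.sin(t),z]) for t in a],np.float32)
            v=cv2.remap(e,P[:,0],P[:,1],cv2.INTER_LINEAR);best.append((v.mean(),X0[0]+dx,X0[1]+dy))
    best.sort(reverse=True);return np.round(best[:4],1).tolist()
E
python3 -m inch '[[-0.03,0.005,0.01,0,0,0,-1],[-0.04,0.01,0.01,0,0,0,-1],[-0.04,0.01,0.01,0,0,0,-1],[-0.03,0.006,0.01,0,0,0,-1],[-0.014,0,0.01,0,0,0,-1],[0,0,0,0,0,0,-1],[0,0,0,0,0,0,-1],[0,0,0,0,0,0,-1]]'
python3 - <<'E'
from h import *
f=wrist();save(f,"w10");plan(478,-371,46,1.547)
print("cured",rimfit(f,[478,-371],27.5,48),rimfit(load("w9"),[478,-371],27.5,48))
print("nest",rimfit(f,[478,-371],24,40))
for n in("w6","w7","w8"):print("fresh",n,rimfit(load(n),[442,-19],27.5,31,6))
for n in("w4","w8","w9"):print("cup",n,rimfit(load(n),[431,-216],24,23,6),rimfit(load(n),[431,-216],19.5,23,6))
E
```

```text
clock: 20.5
eef_pos: [478.3, -370.4, 167.8]
tcp_rot: [3.142, -0.0, 1.549]
contact_force: [-0.3, 0.0, -0.5]
opening: 1.0
grasp_force: 0.0
turn first (tool deg) [0.02 0.   0.14]
at [ 478.4 -370.5  167.9] [3.141 0.    1.55 ] shift tool mm [ -0.5  -0.4 121.9] t 20.6 open 1.003 F [-0.8 -0.  -0.1]
cured [[58.8, 477.5, -371.5], [58.7, 478.0, -371.5], [58.5, 477.0, -371.0], [58.5, 477.0, -371.5]] [[59.6, 478.5, -371.0], [59.5, 478.0, -371.0], [59.5, 478.5, -371.5], [59.5, 478.0, -371.5]]
nest [[41.0, 483.5, -374.5], [40.8, 483.5, -372.5], [40.7, 483.5, -375.0], [40.7, 483.5, -373.0]]
fresh w6 [[60.0, 441.5, -17.0], [60.0, 441.5, -17.5], [60.0, 441.5, -18.0], [60.0, 441.0, -16.0]]
fresh w7 [[59.8, 441.0, -18.0], [59.7, 441.0, -18.5], [59.7, 441.0, -17.5], [59.4, 441.5, -18.0]]
fresh w8 [[38.4, 440.5, -18.5], [38.4, 440.5, -18.0], [38.1, 440.0, -18.0], [38.0, 440.0, -18.5]]
cup w4 [[31.1, 432.5, -220.0], [31.0, 433.0, -219.5], [30.5, 432.0, -220.0], [30.3, 433.5, -219.5]] [[45.4, 436.0, -222.0], [44.6, 436.5, -222.0], [43.9, 435.5, -222.0], [42.9, 436.5, -221.5]]
cup w8 [[57.1, 433.0, -210.0], [57.1, 432.5, -210.0], [56.8, 433.0, -210.5], [56.7, 432.5, -210.5]] [[58.4, 430.0, -213.5], [58.4, 430.5, -214.0], [58.4, 430.5, -213.5], [58.3, 431.0, -214.0]]
cup w9 [[55.8, 430.0, -210.5], [55.8, 430.0, -211.0], [55.4, 429.5, -211.0], [55.3, 430.5, -210.5]] [[48.8, 434.5, -210.0], [48.5, 435.0, -210.0], [48.5, 434.0, -210.0], [48.2, 430.5, -214.5]]
```

The rim fit puts the cured speaker at (477.8,−371.3), on the jig axis, the fresh one at (441.2,−17.8) and the free cup at about (431,−215.5). Picking the cured speaker.

```bash

python3 -m inch '[[-0.001,-0.0005,0.03,0,0,0,-1],[0,0,0.04,0,0,0,-1],[0,0,0.03,0,0,0,-1],[0,0,0.015,0,0,0,-1],[0,0,0.007,0,0,0,-1],[0,0,0,0,0,0,-1],[0,0,0,0,0,0,-1]]' 30
python3 -m inch '[[0,0,0,0,0,0,0],[0,0,0,0,0,0,0.3],[0,0,0,0,0,0,1],[0,0,0,0,0,0,1],[0,0,0,0,0,0,1],[0,0,0,0,0,0,1],[0,0,0,0,0,0,1],[0,0,0,0,0,0,1]]' 30
python3 -m inch '[[0,0,-0.005,0,0,0,1],[0,0,-0.01,0,0,0,1],[0,0,-0.02,0,0,0,1],[0,0,-0.025,0,0,0,1],[0,0,-0.03,0,0,0,1],[0,0,0,0,0,0,1],[0,0,0,0,0,0,1]]'
python3 - <<'E'
from h import *
f=wrist();save(f,"w11");s=r.sense();p=s["eef_pos"]
print("rim vs tcp",rimfit(f,p[:2],27.5,p[2]+2,6)[:2])
plan(431,-215.5,29)
E
```

```text
clock: 21.25
eef_pos: [478.6, -373.2, 46.6]
tcp_rot: [3.14, 0.001, 1.549]
contact_force: [-1.3, -0.2, 0.5]
opening: 0.999
grasp_force: 0.0
clock: 22.05
eef_pos: [478.2, -373.2, 46.5]
tcp_rot: [3.14, 0.001, 1.548]
contact_force: [-1.3, 1.0, 8.4]
opening: 0.627
grasp_force: 30.1
clock: 22.75
eef_pos: [478.1, -373.1, 136.5]
tcp_rot: [3.14, 0.001, 1.548]
contact_force: [-0.6, 0.9, -0.8]
opening: 0.629
grasp_force: 31.6
rim vs tcp [[49.5, 477.5, -371.1], [48.0, 477.0, -371.1]]
at [ 477.5 -372.6  135.4] [3.142 0.    1.548] shift tool mm [156.  -50.  106.4] t 22.8 open 0.626 F [-0.3  0.7 -0.9]
```

View pics/w11.png

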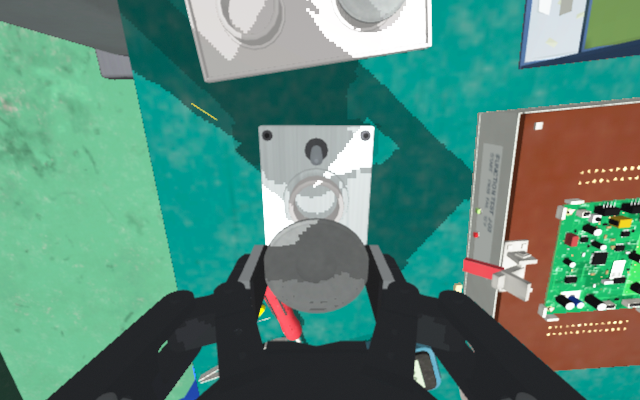

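The speaker is held level in the jaws, rim centre at (317,265), sitting about 1.8 mm toward +y from the TCP. The empty cup is at (250,12). I'll compensate for the offset and place it.

```bash

python3 -m inch '[[0.02,-0.006,0,0,0,0,1],[0.035,-0.012,0,0,0,0,1],[0.035,-0.012,0,0,0,0,1],[0.035,-0.012,0,0,0,0,1],[0.02,-0.006,0,0,0,0,1],[0.0095,-0.002,0,0,0,0,1],[0,0,0,0,0,0,1],[0,0,0,0,0,0,1]]'
python3 -m inch '[[0,0,0.03,0,0,0,1],[0,0,0.03,0,0,0,1],[0,0,0.02,0,0,0,1],[0,0,0,0,0,0,1],[0,0,0,0,0,0,1]]'
python3 - <<'E'
from h import *
f=wrist();save(f,"w12");p=r.sense()["eef_pos"];print("rim",rimfit(f,p[:2]+[0,2],27.5,p[2]+2,5)[:2])
plan(431,-217.3,29)
E
```

```text
clock: 23.6
eef_pos: [431.8, -217.8, 135.2]
tcp_rot: [3.141, 0.0, 1.549]
contact_force: [-0.0, -0.1, 0.4]
opening: 0.63
grasp_force: 31.7
clock: 24.1
eef_pos: [431.4, -217.9, 55.2]
tcp_rot: [-3.141, -0.0, 1.548]
contact_force: [0.2, 0.3, -0.3]
opening: 0.626
grasp_force: 31.8
rim [[46.9, 430.9, -215.1], [46.7, 430.9, -214.6]]
at [ 431.9 -218.1   55.9] [3.141 0.    1.548] shift tool mm [ 0.7 -0.9 26.9] t 24.1 open 0.626 F [0.4 0.6 0.5]
```

```bash

python3 -m inch '[[0,-0.0005,0.008,0,0,0,1],[0,0,0.007,0,0,0,1],[0,0,0.004,0,0,0,1],[0,0,0.003,0,0,0,1],[0,0,0.002,0,0,0,1],[0,0,0,0,0,0,1]]'
python3 -m inch '[[0,0,0.002,0,0,0,1],[0,0,0,0,0,0,1],[0,0,0,0,0,0,1]]'
```

```text
clock: 24.75
eef_pos: [430.6, -217.1, 31.1]
tcp_rot: [-3.141, -0.0, 1.548]
contact_force: [0.8, 0.7, 0.9]
opening: 0.629
grasp_force: 31.8
clock: 25.05
eef_pos: [430.9, -217.2, 29.6]
tcp_rot: [3.141, 0.0, 1.548]
contact_force: [-0.6, 1.1, 5.2]
opening: 0.63
grasp_force: 32.2
```

Contact comes at exactly the expected seat height (29.6). Releasing with a partial opening, then rising and looking.

```bash

python3 -m inch '[[0,0,0,0,0,0,-0.5],[0,0,0,0,0,0,-0.5],[0,0,0,0,0,0,-0.5],[0,0,0,0,0,0,-0.5]]'
python3 -m inch '[[0,0,-0.01,0,0,0,-0.5],[0,0,-0.03,0,0,0,-0.5],[0,0,-0.03,0,0,0,-0.5],[0,0,-0.03,0,0,0,-1],[0,0,-0.04,0,0,0,-1],[0,0,-0.04,0,0,0,-1],[0,0,0,0,0,0,-1],[0,0,0,0,0,0,-1]]'
python3 - <<'E'
from h import *
f=wrist();save(f,"w13");print("cured",rimfit(f,[431,-215.5],27.5,31,6)[:2],"fin",rimfit(f,[521,-205],27.5,31,6)[:2])
cv2.imwrite("pics/v13.png",cv2.resize(f["img"][60:320,160:500],None,fx=2,fy=2))
plan(441.2,-18,29)
E
```

```text
clock: 25.45
eef_pos: [430.6, -217.1, 29.2]
tcp_rot: [-3.141, -0.0, 1.548]
contact_force: [-0.2, -0.3, 0.4]
opening: 0.747
grasp_force: 0.0
clock: 26.25
eef_pos: [431.0, -217.3, 210.5]
tcp_rot: [3.139, 0.001, 1.548]
contact_force: [0.3, 0.5, -0.8]
opening: 1.002
grasp_force: 0.0
cured [[58.8, 429.0, -215.0], [58.7, 429.5, -215.5]] fin [[59.9, 519.5, -204.5], [59.9, 519.5, -205.0]]
at [ 430.3 -217.   209.3] [3.141 0.    1.548] shift tool mm [199.2   6.4 180.3] t 26.3 open 0.997 F [-0.5 -0.4  0.7]
```

View pics/v13.png

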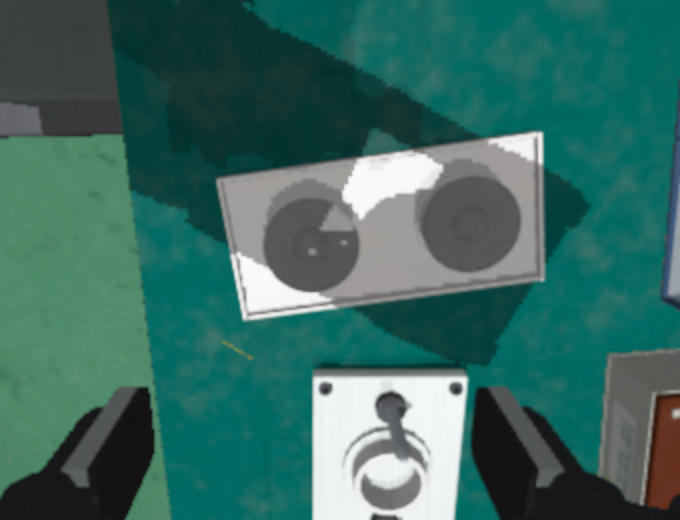

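The cured speaker sits flat in the near cup at (312,245). Its fitted spacing from the undisturbed finished one (470,223) is 90.5 mm. Now the fresh speaker.

```bash

python3 -m inch '[[0.03,0.001,0,0,0,0,-1],[0.04,0.001,0,0,0,0,-1],[0.04,0.001,0.01,0,0,0,-1],[0.04,0.001,0.02,0,0,0,-1],[0.035,0.001,0.02,0,0,0,-1],[0.014,0.001,0.02,0,0,0,-1],[0,0,0.01,0,0,0,-1],[0,0,0,0,0,0,-1]]'
python3 -m inch '[[0,0,0,0,0,0,-1],[0,0,0,0,0,0,-1]]'
python3 - <<'E'
from h import *
f=wrist();save(f,"w14");print("fresh",rimfit(f,[441.2,-18],27.5,31,6)[:2])
plan(441.2,-18,29.5)
E
```

```text
clock: 27.1
eef_pos: [439.4, -18.3, 127.3]
tcp_rot: [-3.137, 0.0, 1.55]
contact_force: [0.9, -0.5, 0.5]
opening: 1.001
grasp_force: 0.0
clock: 27.3
eef_pos: [441.6, -19.2, 129.8]
tcp_rot: [3.141, 0.0, 1.547]
contact_force: [0.5, -0.4, 0.4]
opening: 1.003
grasp_force: 0.0
fresh [[59.9, 441.2, -18.0], [59.7, 440.7, -18.0]]
at [441.7 -19.2 129.9] [3.14  0.    1.547] shift tool mm [  1.2  -0.6 100.4] t 27.4 open 0.995 F [0.1 0.5 0.3]
```

```bash

python3 -m inch '[[0.001,-0.0005,0.03,0,0,0,-1],[0,0,0.03,0,0,0,-1],[0,0,0.025,0,0,0,-1],[0,0,0.01,0,0,0,-1],[0,0,0.005,0,0,0,-1],[0,0,0,0,0,0,-1],[0,0,0,0,0,0,-1]]' 30
python3 -m inch '[[0,0,0,0,0,0,0],[0,0,0,0,0,0,0.3],[0,0,0,0,0,0,1],[0,0,0,0,0,0,1],[0,0,0,0,0,0,1],[0,0,0,0,0,0,1],[0,0,0,0,0,0,1],[0,0,0,0,0,0,1]]' 30
python3 -m inch '[[0,0,-0.005,0,0,0,1],[0,0,-0.015,0,0,0,1],[0,0,-0.03,0,0,0,1],[0,0,-0.03,0,0,0,1],[0,0,-0.03,0,0,0,1],[0,0,0,0,0,0,1],[0,0,0,0,0,0,1]]'
python3 - <<'E'
from h import *
f=wrist();p=r.sense()["eef_pos"];print("rim",rimfit(f,p[:2],27.5,p[2]+2,5)[:2],p)
plan(478,-371,46.5)
E
```

```text
clock: 28.05
eef_pos: [441.4, -17.5, 30.2]
tcp_rot: [3.14, 0.0, 1.548]
contact_force: [-0.4, 0.2, 0.8]
opening: 0.999
grasp_force: 0.0
clock: 28.85
eef_pos: [441.1, -17.3, 30.2]
tcp_rot: [3.14, 0.0, 1.549]
contact_force: [-2.0, -0.6, 11.3]
opening: 0.627
grasp_force: 29.3
clock: 29.55
eef_pos: [441.0, -17.3, 139.9]
tcp_rot: [3.14, 0.0, 1.548]
contact_force: [-0.2, -0.3, -0.6]
opening: 0.625
grasp_force: 31.7
rim [[39.6, 440.3, -17.8], [38.7, 440.3, -17.3]] [440.32587843 -17.28932572 139.03505948]
at [440.3 -17.3 139. ] [-3.142 -0.     1.548] shift tool mm [-352.8   45.6   92.5] t 29.6 open 0.625 F [-0.2 -0.6  0. ]
```

```bash

python3 -m inch '[[-0.02,0,0,0,0,0,1],[-0.04,0,0,0,0,0,1],[-0.04,0.005,0,0,0,0,1],[-0.04,0.01,0,0,0,0,1],[-0.04,0.01,0,0,0,0,1],[-0.04,0.01,0,0,0,0,1],[-0.04,0.01,0,0,0,0,1],[-0.04,0.0005,0,0,0,0,1]]'
python3 -m inch '[[-0.035,0,0,0,0,0,1],[-0.0175,0,0,0,0,0,1],[0,0,0.02,0,0,0,1],[0,0,0.03,0,0,0,1],[0,0,0.02,0,0,0,1],[0,0,0,0,0,0,1],[0,0,0,0,0,0,1],[0,0,0,0,0,0,1]]'
python3 - <<'E'
from h import *
f=wrist();p=r.sense()["eef_pos"];print("rim",rimfit(f,p[:2],27.5,p[2]+2,5)[:2],p)
plan(478,-371,47.2)
E
```

```text
clock: 30.4
eef_pos: [479.5, -319.7, 137.5]
tcp_rot: [-3.14, -0.001, 1.548]
contact_force: [0.6, 0.1, -0.2]
opening: 0.627
grasp_force: 31.7
clock: 31.2
eef_pos: [478.8, -370.8, 70.1]
tcp_rot: [3.141, 0.001, 1.549]
contact_force: [-0.8, 0.6, 0.7]
opening: 0.622
grasp_force: 31.8
rim [[53.0, 478.0, -370.0], [52.0, 478.0, -369.5]] [ 478.95011393 -371.01748565   70.38650863]
at [ 479.  -371.    70.4] [3.140e+00 1.000e-03 1.549e+00] shift tool mm [ 0.  -1.  23.2] t 31.2 open 0.631 F [ 0.6 -0.3 -0.5]
```

```bash

python3 -m inch '[[-0.0005,-0.0005,0.008,0,0,0,1],[0,0,0.006,0,0,0,1],[0,0,0.003,0,0,0,1],[0,0,0.003,0,0,0,1],[0,0,0,0,0,0,1],[0,0,0,0,0,0,1]]'
python3 -m inch '[[0,0,0.002,0,0,0,1],[0,0,0.001,0,0,0,1],[0,0,0,0,0,0,1],[0,0,0,0,0,0,1]]'
```

```text
clock: 31.85
eef_pos: [477.7, -371.3, 49.2]
tcp_rot: [-3.141, -0.0, 1.548]
contact_force: [-0.3, 0.3, 0.3]
opening: 0.628
grasp_force: 31.8
clock: 32.25
eef_pos: [478.0, -371.5, 47.3]
tcp_rot: [3.141, 0.0, 1.548]
contact_force: [-2.8, 1.9, 9.4]
opening: 0.627
grasp_force: 32.5
```

Seated at the expected height. Release, rise, check by rim fit, then go back to the mat for the plate.

```bash

python3 -m inch '[[0,0,0,0,0,0,-1],[0,0,0,0,0,0,-1],[0,0,0,0,0,0,-1],[0,0,0,0,0,0,-1],[0,0,0,0,0,0,-1]]'
python3 -m inch '[[0,0,-0.01,0,0,0,-1],[0,0,-0.04,0,0,0,-1],[0,0,-0.04,0,0,0,-1],[0,0,-0.03,0,0,0,-1],[0,0,0,0,0,0,-1],[0,0,0,0,0,0,-1]]'
python3 - <<'E'
from h import *
f=wrist();save(f,"w15");print("fresh",rimfit(f,[478,-371],27.5,48,6)[:2])
plan(438.6,133.3,140)
E
```

```text
clock: 32.75
eef_pos: [477.7, -371.2, 46.1]
tcp_rot: [-3.141, -0.0, 1.548]
contact_force: [0.7, -0.3, 0.3]
opening: 1.002
grasp_force: 0.0
clock: 33.35
eef_pos: [478.0, -371.5, 167.4]
tcp_rot: [3.14, 0.001, 1.548]
contact_force: [0.0, 0.5, -0.7]
opening: 1.0
grasp_force: 0.0
fresh [[58.9, 477.0, -372.5], [58.7, 476.5, -372.0]]
at [ 477.4 -371.   166.2] [-3.141 -0.     1.548] shift tool mm [503.3 -50.1  26.3] t 33.4 open 0.999 F [-0.1  0.6 -0.3]
```

```bash

python3 -m inch '[[0.02,0,0,0,0,0,-1],[0.04,0,0,0,0,0,-1],[0.04,-0.005,0,0,0,0,-1],[0.04,-0.01,0,0,0,0,-1],[0.04,-0.01,0,0,0,0,-1],[0.04,-0.01,0,0,0,0,-1],[0.04,-0.01,0,0,0,0,-1],[0.04,-0.005,0,0,0,0,-1]]'
python3 -m inch '[[0.04,0,0,0,0,0,-1],[0.04,0,0,0,0,0,-1],[0.04,0,0,0,0,0,-1],[0.04,0,0,0,0,0,-1],[0.03,0,0.01,0,0,0,-1],[0.013,0,0.015,0,0,0,-1],[0,0,0,0,0,0,-1],[0,0,0,0,0,0,-1]]'
python3 - <<'E'
from h import *
f=wrist();save(f,"w16");print("plate",rimfit(f,[438.6,134],29,15,6)[:2],rimfit(f,[438.6,134],20,21,6)[:2],"weight",rimfit(f,[549,129],30,33,6)[:2])
plan(438.6,133.3,19)
E
```

```text
clock: 34.2
eef_pos: [431.9, -67.8, 165.1]
tcp_rot: [-3.138, -0.001, 1.548]
contact_force: [0.9, -0.1, 0.2]
opening: 0.997
grasp_force: 0.0
clock: 35.0
eef_pos: [437.6, 132.7, 140.5]
tcp_rot: [-3.139, 0.001, 1.55]
contact_force: [-0.5, -0.4, 1.1]
opening: 1.001
grasp_force: 0.0
plate [[49.8, 438.6, 135.0], [49.8, 438.6, 135.5]] [[38.9, 444.6, 140.0], [38.0, 444.1, 140.0]] weight [[60.0, 548.5, 129.0], [60.0, 548.5, 128.5]]
at [438.1 132.4 141. ] [-3.140e+00  1.000e-03  1.549e+00] shift tool mm [  1.    0.6 122. ] t 35.0 open 0.999 F [-0.2 -0.2  0.9]
```

```bash

python3 -m inch '[[0.001,0.0005,0.03,0,0,0,-1],[0,0,0.04,0,0,0,-1],[0,0,0.03,0,0,0,-1],[0,0,0.015,0,0,0,-1],[0,0,0.007,0,0,0,-1],[0,0,0,0,0,0,-1],[0,0,0,0,0,0,-1]]' 50
python3 -m inch '[[0,0,0,0,0,0,0],[0,0,0,0,0,0,0.3],[0,0,0,0,0,0,1],[0,0,0,0,0,0,1],[0,0,0,0,0,0,1],[0,0,0,0,0,0,1],[0,0,0,0,0,0,1],[0,0,0,0,0,0,1]]' 50
python3 -m inch '[[0,0,-0.005,0,0,0,1],[0,0,-0.015,0,0,0,1],[0,0,-0.03,0,0,0,1],[0,0,-0.04,0,0,0,1],[0,0,-0.04,0,0,0,1],[0,0,-0.015,0,0,0,1],[0,0,0,0,0,0,1],[0,0,0,0,0,0,1]]'
python3 - <<'E'
from h import *
f=wrist();save(f,"w17");p=r.sense()["eef_pos"];print(p,"rim",rimfit(f,p[:2],29,p[2]-3,6)[:2],rimfit(f,p[:2],17,p[2]+3,6)[:2])
plan(478.5,-371.8,140)
E
```

```text
clock: 35.75
eef_pos: [440.2, 133.5, 20.1]
tcp_rot: [3.141, -0.0, 1.548]
contact_force: [0.1, -0.5, 1.2]
opening: 1.002
grasp_force: 0.0
clock: 36.55
eef_pos: [440.1, 133.9, 20.4]
tcp_rot: [3.14, -0.0, 1.549]
contact_force: [-1.3, -2.4, 12.0]
opening: 0.66
grasp_force: 50.9
clock: 37.35
eef_pos: [439.2, 133.7, 164.1]
tcp_rot: [3.141, -0.0, 1.548]
contact_force: [-0.1, 0.1, -1.8]
opening: 0.66
grasp_force: 54.2
[438.76636561 133.53851736 163.40101875] rim [[33.2, 437.8, 137.5], [32.2, 437.8, 137.0]] [[33.2, 438.8, 136.0], [32.9, 438.3, 136.0]]
at [438.8 133.5 163.4] [-3.14   0.     1.548] shift tool mm [-504.3   51.    23.5] t 37.4 open 0.661 F [-0.4  0.1 -1.6]
```

```bash

python3 -m inch '[[-0.02,0,0,0,0,0,1],[-0.04,0.005,0,0,0,0,1],[-0.04,0.01,0,0,0,0,1],[-0.04,0.01,0,0,0,0,1],[-0.04,0.01,0,0,0,0,1],[-0.04,0.01,0,0,0,0,1],[-0.04,0.006,0,0,0,0,1],[-0.04,0,0,0,0,0,1]]'
python3 -m inch '[[-0.04,0,0,0,0,0,1],[-0.04,0,0,0,0,0,1],[-0.04,0,0,0,0,0,1],[-0.04,0,0,0,0,0,1],[-0.03,0,0,0,0,0,1],[-0.0143,0,0,0,0,0,1],[0,0,0,0,0,0,1],[0,0,0,0,0,0,1]]'
python3 - <<'E'
from h import *
s=r.sense();f=wrist();save(f,"w18");plan(478.5,-371.8,100)
def red(f):
    h=cv2.cvtColor(f["img"],cv2.COLOR_BGR2HSV);m=((h[...,0]<8)|(h[...,0]>172))&(h[...,1]>150)&(h[...,2]>40)
    m[:,:230]=0;m[:,400:]=0;m[:140]=0;ys,xs=np.where(m&(np.arange(400)[:,None]<235));q=np.where(m);
    rows=np.where(m[:,300:335].any(1))[0];return "ear top",rows.min(),"ear xmean",xs[ys<200].mean().round(1),"ring cols",np.where(m[250:275].sum(0)>8)[0][[0,-1]]
for n in("w5","w17","w18"):
    g=load(n);print(n,red(g))
T=load("w5")["img"][205:310,262:375]
for n in("w17","w18"):
    R=cv2.matchTemplate(load(n)["img"],T,cv2.TM_CCOEFF_NORMED);print(n,cv2.minMaxLoc(R)[1::2],"vs (262,205)")
E
```

```text
clock: 38.2
eef_pos: [483.4, -168.9, 162.5]
tcp_rot: [-3.139, -0.001, 1.548]
contact_force: [1.1, 0.5, -0.8]
opening: 0.656
grasp_force: 54.2
clock: 39.0
eef_pos: [478.6, -370.5, 163.0]
tcp_rot: [-3.14, -0.002, 1.548]
contact_force: [0.1, -0.7, -0.9]
opening: 0.658
grasp_force: 54.2
at [ 478.8 -370.1  163.3] [-3.140e+00 -2.000e-03  1.549e+00] shift tool mm [-1.8 -0.2 63.3] t 39.0 open 0.66 F [ 0.3  1.  -1. ]
w5 ('ear top', np.int64(154), 'ear xmean', np.float64(316.3), 'ring cols', array([263, 368]))
w17 ('ear top', np.int64(153), 'ear xmean', np.float64(315.9), 'ring cols', array([264, 368]))
w18 ('ear top', np.int64(154), 'ear xmean', np.float64(315.8), 'ring cols', array([264, 368]))
w17 (0.5509017109870911, (262, 204)) vs (262,205)
w18 (0.9344223141670227, (262, 205)) vs (262,205)
```

The plate sits in the jaws as at the first pick, within 0.5 mm, so I return to the pick pose.

```bash

python3 -m inch '[[-0.001,0,0.02,0,0,0,1],[-0.001,0,0.025,0,0,0,1],[0,0,0.015,0,0,0,1],[0,0,0,0,0,0,1],[0,0,0,0,0,0,1],[0,0,0,0,0,0,1]]'
python3 - <<'E'
from h import *
plan(478.6,-372.1,64)
E
```

```text
clock: 39.65
eef_pos: [479.9, -373.8, 105.4]
tcp_rot: [3.14, 0.001, 1.549]
contact_force: [0.0, -0.0, -1.4]
opening: 0.663
grasp_force: 54.1
at [ 479.9 -373.8  105.4] [3.140e+00 1.000e-03 1.549e+00] shift tool mm [ 1.7 -1.4 41.4] t 39.6 open 0.663 F [ 0.  -0.  -1.4]
```

```bash

python3 -m inch '[[0.0012,-0.001,0.003,0,0,0,1],[0,0,0,0,0,0,1],[0,0,0,0,0,0,1]]'
python3 -m inch '[[0,0,0.006,0,0,0,1],[0,0,0.006,0,0,0,1],[0,0,0.005,0,0,0,1],[0,0,0,0,0,0,1],[0,0,0,0,0,0,1]]'
```

```text
clock: 39.95
eef_pos: [478.2, -372.4, 101.6]
tcp_rot: [3.141, 0.0, 1.548]
contact_force: [0.1, 0.1, -1.1]
opening: 0.661
grasp_force: 54.2
clock: 40.45
eef_pos: [478.1, -372.3, 83.9]
tcp_rot: [-3.141, -0.0, 1.548]
contact_force: [0.7, -0.2, -1.1]
opening: 0.657
grasp_force: 54.2
```

The pins are entering the holes with no extra force. Continuing slowly.

```bash

python3 -m inch '[[0,0,0.005,0,0,0,1],[0,0,0.005,0,0,0,1],[0,0,0.005,0,0,0,1],[0,0,0,0,0,0,1],[0,0,0,0,0,0,1]]'
python3 -m inch '[[0,0,0.002,0,0,0,1],[0,0,0.001,0,0,0,1],[0,0,0.001,0,0,0,1],[0,0,0,0,0,0,1]]'
```

```text
clock: 40.95
eef_pos: [478.1, -372.3, 69.0]
tcp_rot: [-3.141, -0.0, 1.548]
contact_force: [-0.4, -0.4, -0.7]
opening: 0.661
grasp_force: 54.2
clock: 41.35
eef_pos: [478.3, -372.4, 65.6]
tcp_rot: [3.141, 0.0, 1.548]
contact_force: [-0.9, 0.1, 2.5]
opening: 0.653
grasp_force: 54.5
```

```bash

python3 -m inch '[[0,0,0.001,0,0,0,1],[0,0,0,0,0,0,1],[0,0,0,0,0,0,1]]'
python3 -m inch '[[0,0,0,0,0,0,-1],[0,0,0,0,0,0,-1],[0,0,0,0,0,0,-1],[0,0,0,0,0,0,-1],[0,0,0,0,0,0,-1]]'
python3 -m inch '[[0,0,-0.01,0,0,0,-1],[0,0,-0.04,0,0,0,-1],[0,0,-0.04,0,0,0,-1],[0,0,-0.02,0,0,0,-1],[0,0,0,0,0,0,-1],[0,0,0,0,0,0,-1]]'
python3 - <<'E'
from h import *
f=wrist();save(f,"w19")
print("plate",rimfit(f,[478,-371],29,60,6)[:2],"collar/hole",rimfit(f,[478,-371],17,66,6)[:2])
print("w4 ref",rimfit(load("w4"),[478,-371],29,60,6)[:2],rimfit(load("w4"),[478,-371],17,66,6)[:2])
cv2.imwrite("pics/v19.png",np.hstack([cv2.resize(f["img"][110:290,250:390],None,fx=2.8,fy=2.8),cv2.resize(load("w4")["img"][110:290,250:390],None,fx=2.8,fy=2.8)]))
plan(549,128.7,140)
E
```

```text
clock: 41.65
eef_pos: [478.3, -372.4, 65.5]
tcp_rot: [3.141, 0.0, 1.548]
contact_force: [-4.1, 2.2, 13.4]
opening: 0.659
grasp_force: 55.6
clock: 42.15
eef_pos: [478.2, -372.3, 64.1]
tcp_rot: [-3.141, -0.0, 1.548]
contact_force: [-0.5, 0.6, 0.2]
opening: 1.003
grasp_force: 0.0
clock: 42.75
eef_pos: [478.2, -372.4, 174.8]
tcp_rot: [3.141, 0.001, 1.548]
contact_force: [-0.8, -0.3, -0.9]
opening: 0.999
grasp_force: 0.0
plate [[53.3, 478.0, -372.5], [53.2, 477.5, -372.5]] collar/hole [[47.7, 477.5, -371.0], [47.6, 477.5, -366.0]]
w4 ref [[53.3, 478.5, -372.0], [52.9, 478.5, -371.5]] [[46.5, 478.5, -370.5], [46.3, 478.0, -370.5]]
at [ 477.7 -372.   173.8] [-3.141e+00 -1.000e-03  1.548e+00] shift tool mm [502.2  60.   34. ] t 42.8 open 0.997 F [ 0.   1.4 -0.7]
```

View pics/v19.png

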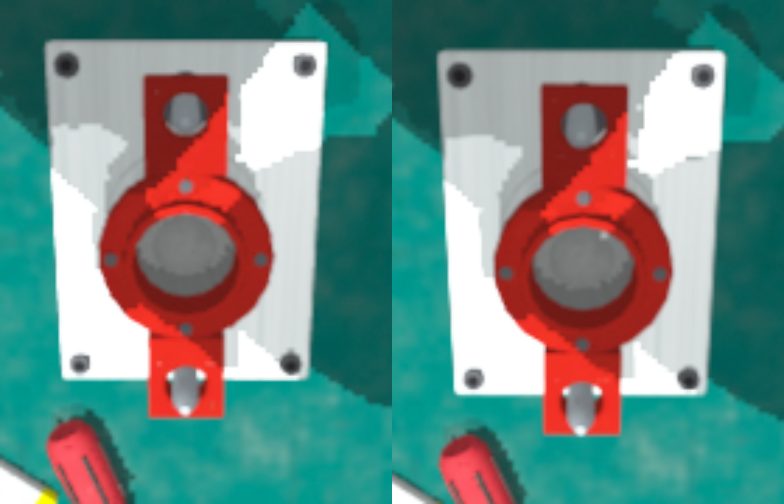

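The plate (left) lies on both pins just as in the original state (right); the pins show at (186,112) and (186,392). Now the weight.

```bash

python3 -m inch '[[0.02,0,0,0,0,0,-1],[0.04,0,0,0,0,0,-1],[0.04,0,0,0,0,0,-1],[0.04,0,0,0,0,0,-1],[0.04,0,0,0,0,0,-1],[0.04,0,0,0,0,0,-1],[0.04,0,0,0,0,0,-1],[0.04,0.005,0,0,0,0,-1]]'
python3 -m inch '[[0.04,0.01,0,0,0,0,-1],[0.04,0.015,0,0,0,0,-1],[0.04,0.015,0,0,0,0,-1],[0.04,0.01,0,0,0,0,-1],[0.03,0.005,0.01,0,0,0,-1],[0.012,0,0.025,0,0,0,-1],[0,0,0,0,0,0,-1],[0,0,0,0,0,0,-1]]'
python3 -m inch '[[0,0,0,0,0,0,-1]]'
python3 - <<'E'
from h import *
f=wrist();save(f,"w20");print("weight",rimfit(f,[549,129],30,33,6)[:2])
plan(549,128.7,20)
E
```

```text
clock: 43.6
eef_pos: [487.9, -70.0, 173.0]
tcp_rot: [-3.139, -0.001, 1.548]
contact_force: [1.0, 0.4, 1.0]
opening: 0.998
grasp_force: 0.0
clock: 44.4
eef_pos: [547.8, 128.3, 138.2]
tcp_rot: [-3.138, 0.001, 1.549]
contact_force: [-0.1, -0.8, 0.1]
opening: 0.995
grasp_force: 0.0
clock: 44.5
eef_pos: [549.2, 127.7, 139.6]
tcp_rot: [-3.141, 0.0, 1.548]
contact_force: [0.1, 0.8, 0.4]
opening: 1.001
grasp_force: 0.0
weight [[59.2, 548.5, 132.0], [59.2, 547.5, 129.0]]
at [549.6 127.5 140. ] [ 3.141 -0.     1.548] shift tool mm [  1.1  -0.7 120. ] t 44.5 open 0.999 F [ 0.2 -0.1 -0.2]
```

```bash

python3 -m inch '[[0.001,-0.0005,0.03,0,0,0,-1],[0,0,0.04,0,0,0,-1],[0,0,0.03,0,0,0,-1],[0,0,0.013,0,0,0,-1],[0,0,0.006,0,0,0,-1],[0,0,0,0,0,0,-1],[0,0,0,0,0,0,-1]]' 40
python3 -m inch '[[0,0,0,0,0,0,0],[0,0,0,0,0,0,0.3],[0,0,0,0,0,0,1],[0,0,0,0,0,0,1],[0,0,0,0,0,0,1],[0,0,0,0,0,0,1],[0,0,0,0,0,0,1],[0,0,0,0,0,0,1]]' 40
python3 -m inch '[[0,0,-0.005,0,0,0,1],[0,0,-0.015,0,0,0,1],[0,0,-0.03,0,0,0,1],[0,0,-0.04,0,0,0,1],[0,0,-0.04,0,0,0,1],[0,0,-0.015,0,0,0,1],[0,0,0,0,0,0,1],[0,0,0,0,0,0,1]]'
python3 - <<'E'
from h import *
f=wrist();save(f,"w21");p=r.sense()["eef_pos"];print(p,"rim",rimfit(f,p[:2],30,p[2]+12,6)[:2])
plan(479,-371,140)
E
```

```text
clock: 45.25
eef_pos: [550.0, 129.2, 21.6]
tcp_rot: [3.14, -0.001, 1.548]
contact_force: [0.3, 0.1, 0.1]
opening: 1.0
grasp_force: 0.0
clock: 46.05
eef_pos: [549.7, 129.4, 21.9]
tcp_rot: [3.14, -0.0, 1.549]
contact_force: [-2.7, -0.7, 10.1]
opening: 0.715
grasp_force: 40.7
clock: 46.85
eef_pos: [548.6, 129.1, 165.4]
tcp_rot: [3.141, -0.0, 1.548]
contact_force: [-0.6, 0.1, -3.3]
opening: 0.71
grasp_force: 44.5
[548.07615947 128.98413466 164.526519  ] rim [[51.9, 548.1, 128.5], [51.5, 548.1, 129.0]]
at [548.1 129.  164.5] [-3.14   0.     1.548] shift tool mm [-501.4  -57.9   24.8] t 46.9 open 0.709 F [-0.6 -0.4 -2.3]
```

```bash

python3 -m inch '[[-0.02,-0.005,0,0,0,0,1],[-0.04,-0.01,0,0,0,0,1],[-0.04,-0.015,0,0,0,0,1],[-0.04,-0.015,0,0,0,0,1],[-0.04,-0.01,0,0,0,0,1],[-0.04,-0.0035,0,0,0,0,1],[-0.04,0,0,0,0,0,1],[-0.04,0,0,0,0,0,1]]'
python3 -m inch '[[-0.04,0,0,0,0,0,1],[-0.04,0,0,0,0,0,1],[-0.04,0,0,0,0,0,1],[-0.04,0,0,0,0,0,1],[-0.03,0,0,0,0,0,1],[-0.0115,0,0,0,0,0,1],[0,0,0,0,0,0,1],[0,0,0,0,0,0,1]]'
python3 -m inch '[[0,0,0.02,0,0,0,1],[0,0,0.03,0,0,0,1],[0,0,0.015,0,0,0,1],[0,0,0,0,0,0,1],[0,0,0,0,0,0,1],[0,0,0,0,0,0,1]]'
python3 - <<'E'
from h import *
f=wrist();save(f,"w22");p=r.sense()["eef_pos"];print("rim",rimfit(f,p[:2],30,p[2]+12,6)[:2])
plan(478,-371.6,79)
E
```

```text
clock: 47.7
eef_pos: [482.4, -170.7, 163.8]
tcp_rot: [-3.139, -0.001, 1.548]
contact_force: [1.2, 0.4, -2.2]
opening: 0.711
grasp_force: 44.4
clock: 48.5
eef_pos: [478.6, -369.5, 164.1]
tcp_rot: [-3.14, -0.002, 1.548]
contact_force: [0.9, 0.3, -2.7]
opening: 0.711
grasp_force: 44.4
clock: 49.1
eef_pos: [480.1, -371.1, 101.6]
tcp_rot: [3.14, 0.001, 1.549]
contact_force: [-0.6, 0.4, -1.4]
opening: 0.71
grasp_force: 44.4
rim [[46.8, 479.6, -370.2], [46.5, 479.6, -369.7]]
at [ 480.1 -371.2  101.6] [3.140e+00 1.000e-03 1.549e+00] shift tool mm [-0.4 -2.1 22.6] t 49.1 open 0.709 F [-0.2 -0.5 -2.2]
```

```bash

python3 -m inch '[[-0.001,-0.0015,0.003,0,0,0,1],[0,0,0.003,0,0,0,1],[0,0,0,0,0,0,1],[0,0,0,0,0,0,1]]'
python3 -m inch '[[0,0,0.003,0,0,0,1],[0,0,0.003,0,0,0,1],[0,0,0.003,0,0,0,1],[0,0,0.002,0,0,0,1],[0,0,0,0,0,0,1],[0,0,0,0,0,0,1]]'
```

```text
clock: 49.55
eef_pos: [477.6, -371.9, 94.2]
tcp_rot: [-3.141, -0.0, 1.548]
contact_force: [0.2, 0.1, -3.4]
opening: 0.71
grasp_force: 44.4
clock: 50.15
eef_pos: [477.7, -371.9, 83.2]
tcp_rot: [-3.142, -0.0, 1.548]
contact_force: [-0.1, 0.2, -3.1]
opening: 0.708
grasp_force: 44.4
```

The ring has passed the collar's top freely. Lowering it onto the plate.

```bash

python3 -m inch '[[0,0,0.002,0,0,0,1],[0,0,0.001,0,0,0,1],[0,0,0.001,0,0,0,1],[0,0,0,0,0,0,1],[0,0,0,0,0,0,1]]'
python3 -m inch '[[0,0,0.001,0,0,0,1],[0,0,0,0,0,0,1],[0,0,0,0,0,0,1]]'
```

```text
clock: 50.65
eef_pos: [477.7, -371.9, 79.3]
tcp_rot: [-3.142, -0.0, 1.548]
contact_force: [-0.6, -0.5, -2.8]
opening: 0.707
grasp_force: 44.5
clock: 50.95
eef_pos: [477.9, -371.9, 78.9]
tcp_rot: [3.141, 0.0, 1.548]
contact_force: [-1.8, 1.6, 5.3]
opening: 0.707
grasp_force: 45.0
```

Contact is at the predicted 79. Release, rise and check.

```bash

python3 -m inch '[[0,0,0,0,0,0,-1],[0,0,0,0,0,0,-1],[0,0,0,0,0,0,-1],[0,0,0,0,0,0,-1],[0,0,0,0,0,0,-1]]'
python3 -m inch '[[0,0,-0.01,0,0,0,-1],[0,0,-0.04,0,0,0,-1],[0,0,-0.04,0,0,0,-1],[0,0,-0.04,0,0,0,-1],[0,0,-0.01,0,0,0,-1],[0,0,0,0,0,0,-1],[0,0,0,0,0,0,-1],[0,0,0,0,0,0,-1]]'
python3 - <<'E'
from h import *
f=wrist();save(f,"w23")
print("weight",rimfit(f,[478,-371],30,90,6)[:2],"cured",rimfit(f,[430,-215],27.5,31,6)[:1],"fin",rimfit(f,[519.5,-205],27.5,31,6)[:1])
s=eyes.grab_frame("scene");save(s,"s2");
print("contrast before/after at jig",cv2.minMaxLoc(cv2.matchTemplate(s["img"],load("scene")["img"][160:220,405:475],cv2.TM_CCOEFF_NORMED))[1::2])
cv2.imwrite("pics/fin.png",np.hstack([cv2.resize(f["img"][100:290,220:400],None,fx=2.2,fy=2.2),cv2.resize(s["img"][160:260,360:470],None,fx=3.6,fy=4.18)]))
E
```

```text
clock: 51.45
eef_pos: [477.8, -371.8, 78.2]
tcp_rot: [3.142, -0.0, 1.548]
contact_force: [-0.1, -0.2, -0.7]
opening: 0.997
grasp_force: 0.0
clock: 52.25
eef_pos: [476.9, -371.2, 216.5]
tcp_rot: [-3.139, -0.002, 1.548]
contact_force: [0.5, -0.4, -1.1]
opening: 1.001
grasp_force: 0.0
weight [[59.2, 477.5, -371.0], [59.1, 477.0, -371.0]] cured [[59.5, 431.0, -217.0]] fin [[43.3, 521.0, -209.0]]
contrast before/after at jig (0.9000805020332336, (405, 160))
```

View pics/fin.png

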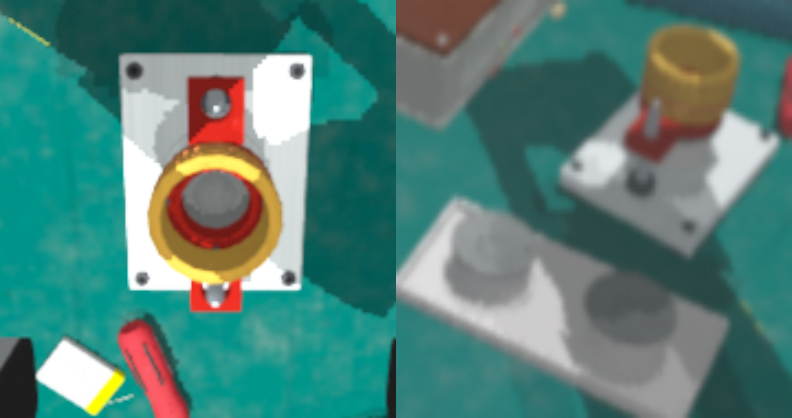

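The weight sits level around the collar at (215,215), the plate is on both pins, and both speakers lie in the white tray. Handing in.

```bash
python3 -c "
from rig import r
print(r.sign_off())"
```

```text
the job is handed in; nothing more can be done
None
```

The job is handed in at about 52 s, with no verdict returned: the last pictures show the cured speaker in the white tray's free cup beside the finished one, and in the jig the fresh speaker under the plate on both pins, with the weight around the collar.

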